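# Fetch the wheel stud installer from behind the row on the red shelf

## Task

Fetch the wheel stud installer from the back of the red shelf: first clear the canister, the deep socket and the clip box that stand in front of it onto the cork mat, all three upright, and then lay the installer on its foot in the middle of the saucer. Only after that put the three back upright on the shelf, each exactly where it stood at the start, with the clip box pointing front to back as it did. Leave the small tin, the screwdriver and the flask alone.

Things in the scene. Friction and masses are not known exactly. Their poses are not given: they have to be found in the camera images.
- shelf: Barn-red pine shelf, fixed, 240 (x) by 340 (y) mm. Origin: centre of its underside; board top 30 mm above. Back (+x): rail, inner face at x = 105 mm, and end cheeks at y = +-164 mm (x over 30 mm) stand 40 mm above the board; front open. The three things to clear stand in a row, in any order, some 105 mm apart, on its front half; the installer lies behind.
- mat: Cork mat, the side area, fixed flat on the bench to one side of the shelf (left or right varies), 270 (x) by 180 (y) mm, 4 mm thick. Origin: centre of its underside. A thing counts as on it when it stands upright on it with its centre inside the mat's outline.
- saucer: White ceramic saucer, loose, 0.3 kg, on the bench on the side away from the mat. 160 mm across, rim 18 mm high. Origin: centre of its underside. Its inner floor is flat out to about 55 mm from the centre and 6 mm above the origin; the wall then slopes up to the rim.
- installer: Wheel stud installer: blue aluminium barrel, diameter 38 mm, lying along its y axis on a flat foot (26 by 66 mm), steel bearing ring at the +y end, thin nose at -y; 90 mm long overall (y -47 to +43), 42 mm high, about 0.25 kg. Origin: centre of the foot's underside, barrel axis 23 mm above. Grip it across the barrel (38 mm wide along its x).
- canister: Clear plastic screw-top canister with grey lid and a few steel washers inside, upright, 62 mm in diameter, 90 mm high (lid, 60 mm in diameter, from 72 mm up). Origin: centre of its underside, z up. About 0.18 kg.
- socket: Deep socket of green-coated steel, a plain upright cylinder 34 mm in diameter, 85 mm high. Origin: centre of its underside, z up. About 0.26 kg.
- clip_box: Black plastic clip tray with its hinged flap shut, a closed box 80 (x) by 50 (y) by 50 (z) mm, hinge barrel at the +x end, small grey catch at the -x end. Origin: centre of its underside. Its long x axis points front to back on the shelf (within 0.12 rad of the shelf's x). Grip it across its 50 mm width. About 0.15 kg.
- tin: Bystander: small steel tin, 48 mm in diameter, 45 mm high, on the shelf's back corner at its +y end. Origin: centre of its underside. Leave alone.
- screwdriver: Bystander: screwdriver lying on the bench beyond the shelf, roughly along world y. Origin: under its middle; its long axis is x. Leave alone.
- flask: Bystander: white plastic bottle with black cap, 60 mm in diameter, 160 mm high, standing on the bench beyond the shelf. Origin: centre of its underside. Leave alone.

How it is judged:
On the way, in this order (a step that is already met when the one before it is completed fails the run):
1. the canister, the socket and the clip box all stand on the mat (x of canister in the frame of mat between -0.135 and 0.135 m and y of canister in the frame of mat between -0.09 and 0.09 m and z of each of canister, socket, clip_box in the frame of mat below 0.012 m and angle between each of canister, socket, clip_box's own z axis and vertical below 0.15 rad and linear speed of each of canister, socket, clip_box below 0.03 m/s and x of socket in the frame of mat between -0.135 and 0.135 m and y of socket in the frame of mat between -0.09 and 0.09 m and x of clip_box in the frame of mat between -0.135 and 0.135 m and y of clip_box in the frame of mat between -0.09 and 0.09 m), for 0.2 s.
2. the installer rests on its foot in the saucer while the three still stand on the mat (all of step 1 and horizontal distance between installer and saucer below 0.025 m and angle between installer's own z axis and vertical below 0.2 rad and z of installer in the frame of saucer between 0 and 0.018 m and linear speed of installer below 0.03 m/s and angle between saucer's own z axis and vertical below 0.1 rad and contact force between installer and the fingers below 0.3 N), for 0.2 s.
At the end, for the whole second after the job is handed in: Installer on its foot in the saucer, within 25 mm of its centre (tilt under 0.2 rad); canister, socket and clip box upright, released, still, within 15 mm of their starting places, clip box within 0.3 rad of the shelf's x axis; tin, screwdriver and flask within 25 mm of theirs (horizontal distance between installer and saucer below 0.025 m and angle between installer's own z axis and vertical below 0.2 rad and z of installer in the frame of saucer between 0 and 0.018 m and linear speed of installer below 0.03 m/s and angle between saucer's own z axis and vertical below 0.1 rad and contact force between each of installer, canister, socket, clip_box and the fingers below 0.3 N and distance of each of canister, socket, clip_box from where it was at the start of the episode below 0.015 m and angle between each of canister, socket, clip_box's own z axis and vertical below 0.15 rad and linear speed of each of canister, socket, clip_box below 0.02 m/s and angle between the x axis of clip_box and the x axis of shelf, either way round below 0.3 rad and distance of each of tin, screwdriver, flask from where it was at the start of the episode below 0.025 m); the robot touches nothing.
It fails at once if the tin is knocked or carried away (more than 25 mm) (distance of tin from where it was at the start of the episode above 0.025 m).
It fails at once if the screwdriver is knocked or carried away (more than 25 mm) (distance of screwdriver from where it was at the start of the episode above 0.025 m).
It fails at once if the flask is knocked or carried away (more than 25 mm) (distance of flask from where it was at the start of the episode above 0.025 m).
It also fails if it takes over 144 s, if anything falls off the work surface, if the arm or the gripper's body presses on something with over 40 N, if the wrist force passes 120 N, or if a joint passes its speed limit or range.

## Robot

A 6-joint arm with a two-finger parallel gripper is mounted at the origin on the work surface. World frame = base frame: x ahead of the robot, y to its left, z up, the work surface at z = 0. Lengths are in m, angles in rad, forces in N, time in s.
With the tool pointing down it reaches from about 0.3 to 0.85 m from the base axis. Payload 4.2 kg.
Tool frame: the origin (TCP) lies at the very end of the fingers, on their centre line; the grasp point (between the pads) lies 19 mm behind it; z points along the fingers, y is the direction in which the jaws open and shut (so a half turn about z gives the same grasp; the last joint's range is limited). The gripper opens to 91 mm and grips with 3 to 60 N. Pads are 32 mm wide; open, the fingers measure 118 mm over their backs; the gripper's body (76 mm by 178 mm) begins 60 mm behind the grasp point.
Start: joints at [-1.297, 0.32, 1.565, -0, 1.257, -0.02], TCP at [0.167, -0.55, 0.214] pointing down, gripper open.
Joint ranges: [-3.11, 3.11], [-0.84, 2.01], [0.21, 2.61], [-1.34, 4.49], [0.05, 2.63], [-2.56, 2.56]. Speed limits (rad/s): [2.57, 2.57, 3.14, 3.14, 3.14, 3.14].

## Interface

Orientations are given as a unit quaternion [x, y, z, w].
In Python, from workcell import read_state, eyes, ctrl gives the robot as it stands.
- The arm moves only by the tool drive_tool, never from a script. Its argument "targets" is a list of rows, each an object with "slide": the shift along the tool's x, y, z in cm, a list of three; "turn": the turn, a rotation vector about the tool's x, y, z in degrees, a list of three; "fingers": the opening, from 0 (shut) to 1 (fully open). In form: [{"slide": [tx, ty, tz], "turn": [rx, ry, rz], "fingers": fingers}, ...]. A call has 1 to 5 rows; each row is the pose to reach, as a shift and turn from the pose commanded when the call began, along the tool's axes at that moment; what a row does not reach only later rows make up. A row lasts 1/8 s, in which the tool goes at most 62.5 mm and 10.7 degrees, less where a joint would pass 70% of its speed; a pose out of reach is approached as far as the arm can. A call with a gripper value outside its range is refused whole. The fingers move at their own pace and stop on an object; "force" is the grip in N (left out, the last holds). Time passes only in rows, so rows that repeat a pose let the fingers close. It gives the time, the measured TCP pose, the force and the opening at its end, in the units of the state.
- read_state(): the state, without advancing time (a new reading comes with each control period).
- eyes.capture(name): name is "scene" or "top"; returns a dict with "color" (420x560x3 uint8, red, green, blue), "fx", "fy", "cx", "cy" (pixels), "distortion" ([k1, k2, p1, p2, k3] as OpenCV has them; the pictures are not rectified), "T" (4x4, takes a point from camera to world coordinates). Camera axes: x right, y down, z forward; pixel columns grow to the right and rows downward; lengths in m; the calibration is good to about 2 mm. A picture is of the moment at which its call begins. There is no depth.
- ctrl.finish_job(): hands the job in, once; it reports no verdict.
The state is a dict: "clock": time; "joint_positions": joint angles; "joint_velocities": joint speeds; "tau": joint torques, N m; "position": TCP position; "ee_rot": TCP orientation; "force": force on the tool from outside, world axes, zero at the start; "ft_torque": the same for the moment, N m; "finger_gap": finger opening in m.
Only numpy, scipy, OpenCV 4.12 (cv2) and the standard library are available. Lean on these libraries where they do the work, as an engineer would, in place of code of your own. Each camera call takes 0.05 s, during which the arm holds its last target. There are 200 camera calls.

## Working session

There is one attempt and no reset: what is moved stays moved. The work goes in short steps, Python scripts to look and compute and a tool call to move; the robot and the scene stay as the last step left them, time stands still between calls to the robot, and variables do not carry over. Pictures are saved under pics/ and viewed, about 12 in all and at most 16, crops included, and the job is handed in when it is done.

Besides the shell and the picture viewer there is one more tool, called after "Request:" as name(argument=value, ...), one argument or row to a line, values as JSON. drive_tool: Moves the arm, as the interface text tells. Its arguments: {"type":"object","properties":{"targets":{"type":"array","items":{"type":"object","properties":{"slide":{"type":"array","items":{"type":"number"}},"turn":{"type":"array","items":{"type":"number"}},"fingers":{"type":"number"}}}},"force":{"type":"number"}},"required":["targets"]}

```bash
mkdir -p pics; ls; cat > h.py <<'E'
import numpy as np, cv2
from workcell import read_state, eyes, ctrl
def cap(n,save=None):
    c=eyes.capture(n); c['bgr']=cv2.cvtColor(np.asarray(c['color'],np.uint8),cv2.COLOR_RGB2BGR)
    c['K']=np.array([[c['fx'],0,c['cx']],[0,c['fy'],c['cy']],[0,0,1.]]); c['T']=np.array(c['T']); c['D']=np.array(c['distortion'],float)
    if save: cv2.imwrite('pics/'+save,c['bgr'])
    return c
def ray(c,uv):
    p=cv2.undistortPoints(np.array(uv,float).reshape(-1,1,2),c['K'],c['D']).reshape(-1,2)
    d=np.c_[p,np.ones(len(p))]@c['T'][:3,:3].T
    return c['T'][:3,3],d
def plane(c,uv,z):
    o,d=ray(c,uv); return o+d*((z-o[2])/d[:,2])[:,None]
def proj(c,P):
    Ti=np.linalg.inv(c['T']); r,_=cv2.Rodrigues(Ti[:3,:3])
    return cv2.projectPoints(np.array(P,float).reshape(-1,1,3),r,Ti[:3,3],c['K'],c['D'])[0].reshape(-1,2)
E
python3 - <<'E'
from h import *
for n in('scene','top'):
    c=cap(n,n+'0.png'); print(n,c['fx'],c['D'],c['T'].round(3).tolist())
s=read_state(); print(s)
E
```

```text
pics
scene 465.20460778408886 [-0.00713191  0.          0.          0.          0.        ] [[-0.64, 0.476, -0.603, 1.36], [0.768, 0.403, -0.498, 0.603], [0.006, -0.782, -0.624, 0.79], [0.0, 0.0, 0.0, 1.0]]
top 419.2907189635355 [0.00221257 0.         0.         0.         0.        ] [[-0.029, -0.999, 0.042, 0.567], [-0.999, 0.028, -0.028, 0.009], [0.026, -0.043, -0.999, 1.038], [0.0, 0.0, 0.0, 1.0]]
{'clock': 0.1, 'joint_positions': array([-1.29701046e+00,  3.20227611e-01,  1.56553171e+00, -4.11517312e-06,
        1.25741416e+00, -1.99799630e-02]), 'joint_velocities': array([ 4.89224966e-05, -8.70620158e-04, -2.90632228e-03,  9.70867949e-04,
        2.23624756e-03, -3.23550605e-04]), 'tau': array([ 4.26146735e-04, -4.13333166e+01, -2.32510024e+01,  7.29951099e-02,
        4.22784348e-02, -5.23179801e-05]), 'position': array([ 0.16638597, -0.5499337 ,  0.2132144 ]), 'ee_rot': array([ 9.89231683e-01,  1.46355913e-01, -1.01977954e-04, -7.83809973e-04]), 'force': array([-0.82933153,  0.30937658, -0.14168918]), 'ft_torque': array([ 0.08425424, -0.01646746, -0.02949875]), 'finger_gap': 0.09130472975074591}
```

View pics/top0.png

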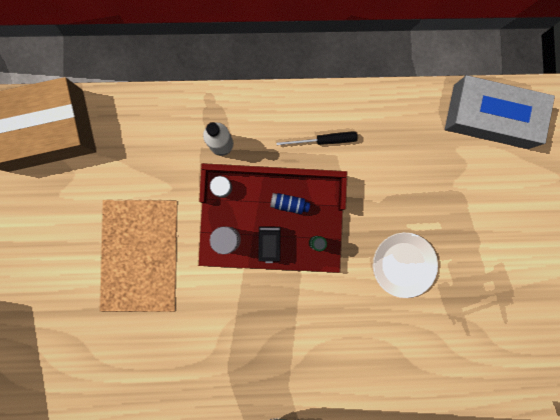

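View pics/scene0.png

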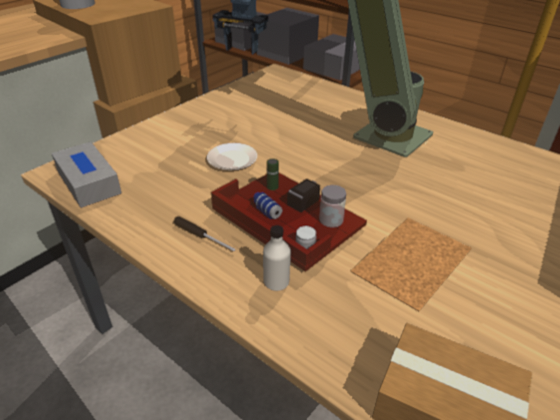

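Top picture: mat at px (139,255), canister (224,240), clip box (269,244), socket (318,243), installer (291,204), tin (220,185), saucer (405,265), flask (216,138) and screwdriver (320,140). The scene view shows the same layout, with the mat on the +y side. Next I'll zoom in and segment.

```bash
python3 - <<'E'
from h import *
c=cap('top'); b=c['bgr']
hsv=cv2.cvtColor(b,cv2.COLOR_BGR2HSV)
roi=b[155:285,190:355]
cv2.imwrite('pics/z1.png',cv2.resize(roi,None,fx=4.8,fy=4.6,interpolation=cv2.INTER_CUBIC)[:598])
for (x,y) in [(224,240),(215,235),(269,245),(269,232),(318,243),(318,238),(285,203),(303,206),(240,250),(139,255),(405,265),(276,203)]: print((x,y),hsv[y,x])
E
```

```text
(224, 240) [135  14 144]
(215, 235) [143   7 143]
(269, 245) [128  21  48]
(269, 232) [120  22  23]
(318, 243) [105  22  69]
(318, 238) [75 69 59]
(285, 203) [113 199 110]
(303, 206) [112 199  91]
(240, 250) [  1 202  63]
(139, 255) [ 14 131 216]
(405, 265) [108   6 231]
(276, 203) [113 193  94]
```

View pics/z1.png

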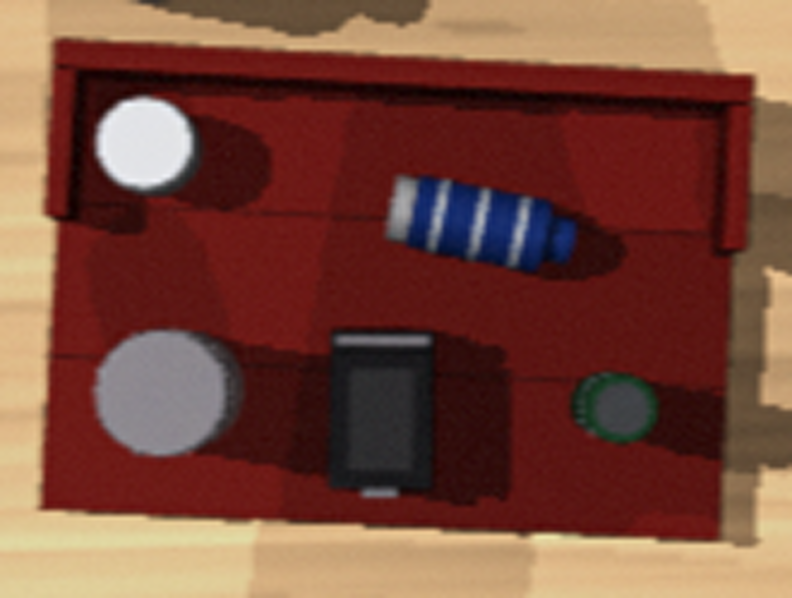

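The zoom shows the clip box with its hinge at the back (+x) and the catch in front. The canister lid is at px (223.5,240), the socket at (318,243), and the installer's ring end points to +y.

```bash
cat > m.py <<'E'
from h import *
def big(m,x0,y0,x1,y1):
    k=np.zeros(m.shape,np.uint8); k[y0:y1,x0:x1]=m[y0:y1,x0:x1]
    cs=cv2.findContours(k,cv2.RETR_EXTERNAL,cv2.CHAIN_APPROX_NONE)[0]
    return max(cs,key=cv2.contourArea)
def cen(q):
    M=cv2.moments(q); return np.array([M['m10'],M['m01']])/M['m00']
def masks(b):
    h=cv2.cvtColor(b,cv2.COLOR_BGR2HSV); H,S,V=[h[...,i].astype(int) for i in range(3)]
    return H,S,V
E
python3 - <<'E'
from m import *
c=cap('top'); H,S,V=masks(c['bgr']); u8=lambda x:(x*255).astype(np.uint8)
q=big(u8((S<45)&(V>110)),200,220,250,265); r=cv2.minEnclosingCircle(q)
p=plane(c,cen(q),.12)[0]; print('can',p.round(4),'diam',2*r[1]/419*(1.038-.12), cen(q))
q=big(u8((H>40)&(H<130)&(S>15)&(V>30)),300,225,335,260); p=plane(c,cen(q),.115)[0]; print('sock',p.round(4),cen(q),cv2.boundingRect(q))
q=big(u8((S<60)&(V<85)|((S<50)&(V>60))),250,222,290,270); rr=cv2.minAreaRect(q); print(rr); bp=plane(c,cv2.boxPoints(rr),.08); print('clip',bp.round(4).tolist(),bp.mean(0), np.linalg.norm(np.diff(bp,axis=0),axis=1))
q=big(u8(((H>100)&(H<125)&(S>110))|((S<70)&(V>90))),262,185,318,225); rr=cv2.minAreaRect(q); bp=plane(c,cv2.boxPoints(rr),.055); print('inst',bp.round(4).tolist(),bp.mean(0), np.linalg.norm(np.diff(bp,axis=0),axis=1))
q=big(u8((S<40)&(V>170)),365,225,450,310); e=cv2.fitEllipse(cv2.convexHull(q)); print('saucer',e,plane(c,e[0],.018)[0])
q=big(u8((S>90)&(H>8)&(H<17)&(V>50)),85,190,182,322); rr=cv2.minAreaRect(q); bp=plane(c,cv2.boxPoints(rr),.004); print('mat',bp.round(3).tolist(),bp.mean(0).round(3),cv2.contourArea(q))
q=big(u8((H<8)|(H>170)&(S>150)),190,155,355,285)
print('shelf front corners',plane(c,[[190+42/4.8,155+508/4.6],[190+720/4.8,155+540/4.6]],.03).round(4).tolist())
q=big(u8((S<45)&(V>130)),205,170,236,200); print('tin',plane(c,cen(q),.075)[0])
print('flask cap',plane(c,[[213,129]],.16)[0])
E
```

```text
can [0.5494 0.1159 0.12  ] diam 0.0592961430151309 [223.10908509 239.91266795]
sock [ 0.5364 -0.0914  0.115 ] [318.01193756 242.97061524] (310, 236, 17, 15)
((269.0, 244.5), (35.0, 20.0), 90.0)
clip [[0.5756, 0.0384, 0.08], [0.5743, -0.0072, 0.08], [0.4947, -0.0049, 0.08], [0.4961, 0.0405, 0.08]] [0.53516949 0.01671255 0.08      ] [0.04561065 0.07958109 0.04544766]
inst [[0.6228, 0.0136, 0.055], [0.6573, 0.0052, 0.055], [0.6357, -0.0835, 0.055], [0.6012, -0.075, 0.055]] [ 0.62926692 -0.03490917  0.055     ] [0.03550746 0.09136903 0.0355634 ]
saucer ((405.0821838378906, 264.92681884765625), (64.21894836425781, 65.2254409790039), 160.8320770263672) [ 0.47339672 -0.31318058  0.018     ]
mat [[0.657, 0.463, 0.004], [0.651, 0.23, 0.004], [0.359, 0.236, 0.004], [0.367, 0.465, 0.004]] [0.508 0.349 0.004] 9249.0
shelf front corners [[0.4888, 0.1856, 0.03], [0.4616, -0.1513, 0.03]]
tin [0.67323416 0.12657347 0.075     ]
flask cap [0.78368766 0.12710641 0.16      ]
```

Request:
drive_tool(
  targets=[
    {"slide": [24.2, -16.4, 0], "turn": [0, 0, 16.8], "fingers": 1},
    {"slide": [24.2, -16.4, 0], "turn": [0, 0, 16.8], "fingers": 1},
    {"slide": [24.2, -16.4, 0], "turn": [0, 0, 16.8], "fingers": 1},
    {"slide": [24.2, -16.4, 0], "turn": [0, 0, 16.8], "fingers": 1},
    {"slide": [24.2, -16.4, 0], "turn": [0, 0, 16.8], "fingers": 1},
  ],
  force=25,
)

```text
clock: 0.82
position: [0.3517, -0.3212, 0.214]
ee_rot: [1.0, 0.001, 0.0, -0.0]
force: [0.5, -1.5, -0.1]
finger_gap: 0.091
```

Request:
drive_tool(
  targets=[
    {"slide": [18.3, -22.6, 0], "fingers": 1},
    {"slide": [18.3, -22.6, 0], "fingers": 1},
    {"slide": [18.3, -22.6, 0], "fingers": 1},
    {"slide": [18.3, -22.6, 0], "fingers": 1},
    {"slide": [18.3, -22.6, 0], "fingers": 1},
  ],
)

```text
schema error: expected keys slide, turn, fingers
```

Request:
drive_tool(
  targets=[
    {"slide": [0, 0, 4], "fingers": 1},
    {"slide": [0, 0, 8], "fingers": 1},
    {"slide": [0, 0, 8], "fingers": 1},
  ],
)

```text
schema error: expected keys slide, turn, fingers
```

```bash
python3 - <<'E'
from h import *
s=read_state(); print(s['position'],s['ee_rot'],s['joint_positions'])
a=cap('scene')['bgr'];i=a[130:280,180:400]
cv2.imwrite('pics/s1.png',cv2.resize(i,None,fx=3.6,fy=3.6,interpolation=cv2.INTER_CUBIC))
E
```

```text
[ 0.35172099 -0.32116862  0.21396551] [ 9.99999563e-01  9.23544905e-04  1.10500831e-04 -9.49543316e-05] [-7.64376115e-01  1.63948795e-01  1.77750204e+00  3.11193048e-04
  1.20011401e+00  8.04460396e-01]
```

View pics/s1.png

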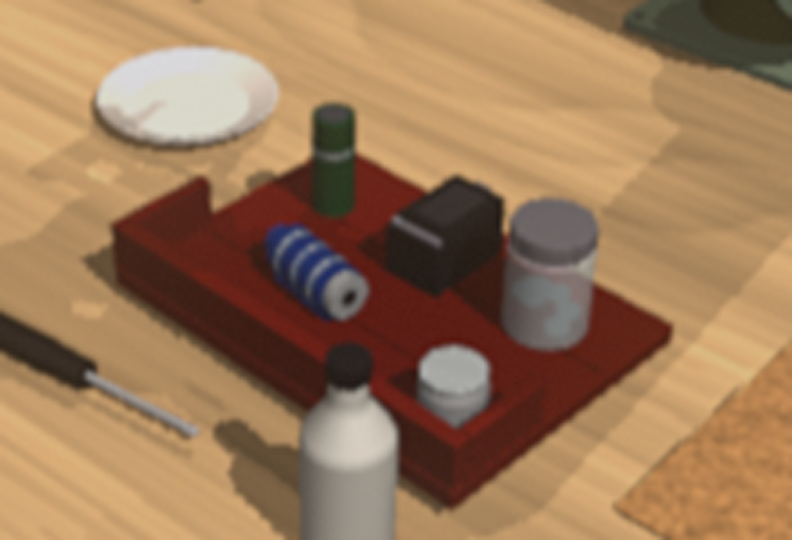

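The move was refused because each row needs the "turn" key. This view gives an unobstructed second look: socket top at crop (333,113), which is px (272.5,161.4), and lid at crop (553,222), which is px (333.6,191.7).

```bash
python3 - <<'E'
from h import *
c=cap('scene')
print(plane(c,[[272.5,161.4]],.115),plane(c,[[180+553/3.6,130+222/3.6]],.12)) 
t=cap('top'); print(plane(t,[[319.6,243.6]],.115),plane(t,[[139,255.5]],.004))
E
```

```text
[[ 0.5392495  -0.09093392  0.115     ]] [[0.55421443 0.11861872 0.12      ]]
[[ 0.53489434 -0.09490052  0.115     ]] [[0.51537846 0.33432455 0.004     ]]
```

Request:
drive_tool(
  targets=[
    {"slide": [18.3, -22.6, 0], "turn": [0, 0, 0], "fingers": 1},
    {"slide": [18.3, -22.6, 0], "turn": [0, 0, 0], "fingers": 1},
    {"slide": [18.3, -22.6, 0], "turn": [0, 0, 0], "fingers": 1},
    {"slide": [18.3, -22.6, 0], "turn": [0, 0, 0], "fingers": 1},
    {"slide": [18.3, -22.6, 0], "turn": [0, 0, 0], "fingers": 1},
  ],
)

```text
clock: 1.6
position: [0.5348, -0.0966, 0.2137]
ee_rot: [1.0, 0.0, 0.0, 0.0]
force: [1.0, -0.2, -0.1]
finger_gap: 0.0911
```

Request:
drive_tool(
  targets=[
    {"slide": [0.2, -0.3, 5], "turn": [0, 0, 0], "fingers": 1},
    {"slide": [0.2, -0.3, 9], "turn": [0, 0, 0], "fingers": 1},
    {"slide": [0.2, -0.3, 12], "turn": [0, 0, 0], "fingers": 1},
    {"slide": [0.2, -0.3, 14], "turn": [0, 0, 0], "fingers": 1},
    {"slide": [0.2, -0.3, 15.3], "turn": [0, 0, 0], "fingers": 1},
  ],
)

```text
clock: 2.22
position: [0.5351, -0.0956, 0.0597]
ee_rot: [1.0, -0.0, -0.001, 0.0]
force: [0.2, -0.4, -0.4]
finger_gap: 0.091
```

Request:
drive_tool(
  targets=[
    {"slide": [0, 0, 0], "turn": [0, 0, 0], "fingers": 0.2},
    {"slide": [0, 0, 0], "turn": [0, 0, 0], "fingers": 0},
    {"slide": [0, 0, 0], "turn": [0, 0, 0], "fingers": 0},
    {"slide": [0, 0, 0], "turn": [0, 0, 0], "fingers": 0},
    {"slide": [0, 0, 0], "turn": [0, 0, 0], "fingers": 0},
  ],
)

```text
clock: 2.85
position: [0.5357, -0.0942, 0.0613]
ee_rot: [1.0, 0.0, 0.0, 0.0]
force: [-0.1, -0.4, -0.1]
finger_gap: 0.0441
```

```bash
python3 - <<'E'
from h import *
s=read_state(); print(s['position'],s['ee_rot'],s['force'],s['finger_gap'])
E
```

```text
[ 0.53567332 -0.09418952  0.06126974] [9.99999881e-01 3.59250808e-04 3.10666050e-04 1.08475957e-04] [-0.0750913  -0.41017772 -0.14803773] 0.04413412195503162
```

Request:
drive_tool(
  targets=[
    {"slide": [0, 0, 0], "turn": [0, 0, 0], "fingers": 0},
    {"slide": [0, 0, 0], "turn": [0, 0, 0], "fingers": 0},
    {"slide": [0, 0, 0], "turn": [0, 0, 0], "fingers": 0},
    {"slide": [0, 0, 0], "turn": [0, 0, 0], "fingers": 0},
  ],
)

```text
clock: 3.35
position: [0.5356, -0.094, 0.0611]
ee_rot: [1.0, 0.0, 0.0, -0.0]
force: [0.4, 1.4, 2.1]
finger_gap: 0.0334
```

Request:
drive_tool(
  targets=[
    {"slide": [0, 0, -2], "turn": [0, 0, 0], "fingers": 0},
    {"slide": [0, 0, -6], "turn": [0, 0, 0], "fingers": 0},
    {"slide": [0, 0, -11], "turn": [0, 0, 0], "fingers": 0},
    {"slide": [0, 0, -15], "turn": [0, 0, 0], "fingers": 0},
  ],
)

```text
clock: 3.85
position: [0.5354, -0.0945, 0.2122]
ee_rot: [1.0, 0.0, 0.0, 0.0]
force: [0.4, -0.0, -2.6]
finger_gap: 0.0336
```

Request:
drive_tool(
  targets=[
    {"slide": [-1, -3, 0], "turn": [0, 0, 0], "fingers": 0},
    {"slide": [-2.5, -8, 0], "turn": [0, 0, 0], "fingers": 0},
    {"slide": [-4, -13, 0], "turn": [0, 0, 0], "fingers": 0},
    {"slide": [-5.5, -18, 0], "turn": [0, 0, 0], "fingers": 0},
    {"slide": [-7, -23, 0], "turn": [0, 0, 0], "fingers": 0},
  ],
)

```text
clock: 4.47
position: [0.4645, 0.1368, 0.2103]
ee_rot: [1.0, 0.0, -0.0, 0.0]
force: [0.9, -0.3, -2.1]
finger_gap: 0.0339
```

Request:
drive_tool(
  targets=[
    {"slide": [-1.5, -5, 0], "turn": [0, 0, 0], "fingers": 0},
    {"slide": [-3, -10, 0], "turn": [0, 0, 0], "fingers": 0},
    {"slide": [-4.5, -15, 0], "turn": [0, 0, 0], "fingers": 0},
    {"slide": [-6, -19, 0], "turn": [0, 0, 0], "fingers": 0},
    {"slide": [-6, -19.9, 0], "turn": [0, 0, 0], "fingers": 0},
  ],
)

```text
clock: 5.1
position: [0.4041, 0.3363, 0.2101]
ee_rot: [1.0, 0.002, -0.001, 0.001]
force: [1.1, -0.4, -2.5]
finger_gap: 0.0334
```

Request:
drive_tool(
  targets=[
    {"slide": [0, 0, 4], "turn": [0, 0, 0], "fingers": 0},
    {"slide": [0, 0, 9], "turn": [0, 0, 0], "fingers": 0},
    {"slide": [0, 0, 13], "turn": [0, 0, 0], "fingers": 0},
    {"slide": [0, 0, 15.5], "turn": [0, 0, 0], "fingers": 0},
    {"slide": [0, 0, 16.8], "turn": [0, 0, 0], "fingers": 0},
  ],
)

```text
clock: 5.72
position: [0.405, 0.3332, 0.0412]
ee_rot: [1.0, -0.0, -0.001, 0.001]
force: [0.2, 0.1, -2.1]
finger_gap: 0.0339
```

Request:
drive_tool(
  targets=[
    {"slide": [0, 0, 0.3], "turn": [0, 0, 0], "fingers": 0},
    {"slide": [0, 0, 0.6], "turn": [0, 0, 0], "fingers": 0},
    {"slide": [0, 0, 0.7], "turn": [0, 0, 0], "fingers": 0},
    {"slide": [0, 0, 0.7], "turn": [0, 0, 0], "fingers": 0},
  ],
)

```text
clock: 6.22
position: [0.4056, 0.3349, 0.0365]
ee_rot: [1.0, 0.0, 0.0, -0.0]
force: [-0.2, 0.3, -2.4]
finger_gap: 0.0339
```

Request:
drive_tool(
  targets=[
    {"slide": [0, 0, 0.15], "turn": [0, 0, 0], "fingers": 0},
    {"slide": [0, 0, 0.15], "turn": [0, 0, 0], "fingers": 0},
    {"slide": [0, 0, 0.15], "turn": [0, 0, 0], "fingers": 0.6},
    {"slide": [0, 0, 0.15], "turn": [0, 0, 0], "fingers": 0.7},
    {"slide": [0, 0, 0.15], "turn": [0, 0, 0], "fingers": 1},
  ],
)

```text
clock: 6.85
position: [0.4053, 0.3347, 0.0343]
ee_rot: [1.0, 0.0, 0.0, 0.0]
force: [0.3, -0.2, -0.1]
finger_gap: 0.0607
```

Request:
drive_tool(
  targets=[
    {"slide": [0, 0, 0], "turn": [0, 0, 0], "fingers": 1},
    {"slide": [0, 0, -5], "turn": [0, 0, 0], "fingers": 1},
    {"slide": [0, 0, -11], "turn": [0, 0, 0], "fingers": 1},
    {"slide": [0, 0, -17], "turn": [0, 0, 0], "fingers": 1},
    {"slide": [0, 0, -17.5], "turn": [0, 0, 0], "fingers": 1},
  ],
)

```text
clock: 7.48
position: [0.4075, 0.3364, 0.2144]
ee_rot: [1.0, 0.0, 0.004, -0.003]
force: [-0.1, -0.9, 0.3]
finger_gap: 0.0908
```

```bash
python3 - <<'E'
from h import *
s=read_state(); print(s['position'],s['ee_rot'],s['finger_gap'])
a=cap('scene')['bgr'];i=a[130:330,180:490]
cv2.imwrite('pics/s2.png',cv2.resize(i,None,fx=2.5,fy=2.5,interpolation=cv2.INTER_CUBIC))
E
```

```text
[0.40745361 0.33639723 0.21438143] [ 9.99985930e-01  2.96702645e-04  4.19717975e-03 -3.23026053e-03] 0.09081710127837622
```

View pics/s2.png

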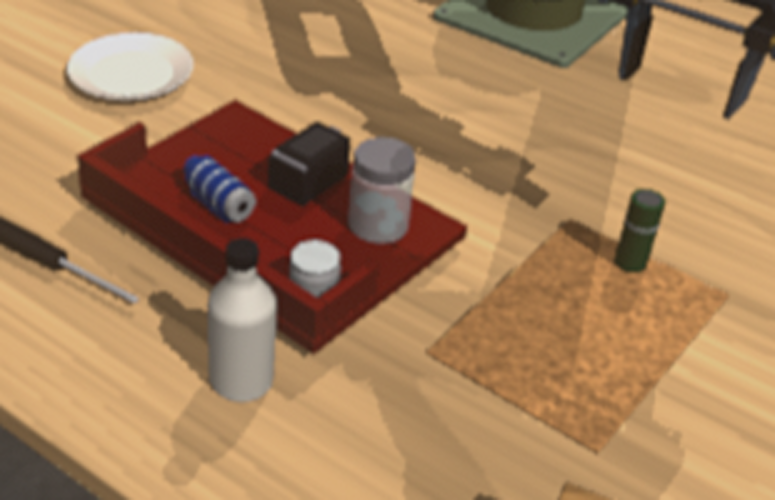

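Seven pictures viewed so far. The socket stands on the mat near its front edge at crop (640,232), and nothing else was disturbed. Next is the canister.

Request:
drive_tool(
  targets=[
    {"slide": [3, 4.5, 0], "turn": [0, 0, 0], "fingers": 1},
    {"slide": [6.2, 9.2, 0], "turn": [0, 0, 0], "fingers": 1},
    {"slide": [9.5, 14, 0], "turn": [0, 0, 0], "fingers": 1},
    {"slide": [12.5, 18.6, 0], "turn": [0, 0, 0], "fingers": 1},
    {"slide": [14.7, 21.8, 0], "turn": [0, 0, 0], "fingers": 1},
  ],
)

```text
clock: 8.15
position: [0.5524, 0.1145, 0.2071]
ee_rot: [1.0, -0.0, -0.002, 0.001]
force: [0.5, 0.2, -0.5]
finger_gap: 0.0911
```

Request:
drive_tool(
  targets=[
    {"slide": [0, 0, 0], "turn": [0, 0, 0], "fingers": 1},
    {"slide": [0, 0, 4], "turn": [0, 0, 0], "fingers": 1},
    {"slide": [0, 0, 4], "turn": [0, 0, 0], "fingers": 1},
  ],
)

```text
clock: 8.52
position: [0.549, 0.117, 0.1657]
ee_rot: [1.0, 0.001, -0.005, 0.001]
force: [-0.1, 0.4, 0.5]
finger_gap: 0.0911
```

Request:
drive_tool(
  targets=[
    {"slide": [0, 0, 3], "turn": [0, 0, 0], "fingers": 1},
    {"slide": [0, 0, 6], "turn": [0, 0, 0], "fingers": 1},
    {"slide": [0, 0, 8.5], "turn": [0, 0, 0], "fingers": 1},
    {"slide": [0, 0, 10], "turn": [0, 0, 0], "fingers": 1},
    {"slide": [0, 0, 10.8], "turn": [0, 0, 0], "fingers": 1},
  ],
)

```text
clock: 9.15
position: [0.5525, 0.1173, 0.0613]
ee_rot: [1.0, 0.001, 0.0, 0.0]
force: [-0.1, 0.1, -0.3]
finger_gap: 0.0909
```

Request:
drive_tool(
  targets=[
    {"slide": [0, 0, 0], "turn": [0, 0, 0], "fingers": 0.6},
    {"slide": [0, 0, 0], "turn": [0, 0, 0], "fingers": 0.3},
    {"slide": [0, 0, 0], "turn": [0, 0, 0], "fingers": 0.3},
    {"slide": [0, 0, 0], "turn": [0, 0, 0], "fingers": 0.3},
    {"slide": [0, 0, 0], "turn": [0, 0, 0], "fingers": 0.3},
  ],
  force=20,
)

```text
clock: 9.78
position: [0.5528, 0.1169, 0.0621]
ee_rot: [1.0, 0.0, 0.001, -0.0]
force: [-0.2, -0.7, 4.8]
finger_gap: 0.0619
```

Request:
drive_tool(
  targets=[
    {"slide": [0, 0, 0], "turn": [0, 0, 0], "fingers": 0.3},
    {"slide": [0, 0, 0], "turn": [0, 0, 0], "fingers": 0.3},
  ],
)

```text
clock: 10.02
position: [0.5528, 0.1168, 0.0621]
ee_rot: [1.0, 0.0, 0.001, -0.0]
force: [-0.6, -0.6, 5.7]
finger_gap: 0.0619
```

Request:
drive_tool(
  targets=[
    {"slide": [0, 0, -1.5], "turn": [0, 0, 0], "fingers": 0.3},
    {"slide": [0, 0, -5], "turn": [0, 0, 0], "fingers": 0.3},
    {"slide": [0, 0, -9], "turn": [0, 0, 0], "fingers": 0.3},
    {"slide": [0, 0, -11], "turn": [0, 0, 0], "fingers": 0.3},
  ],
)

```text
clock: 10.52
position: [0.5531, 0.1169, 0.1741]
ee_rot: [1.0, 0.0, 0.002, -0.0]
force: [0.4, 0.4, -1.3]
finger_gap: 0.0614
```

Request:
drive_tool(
  targets=[
    {"slide": [0.8, -4, 0], "turn": [0, 0, 0], "fingers": 0.3},
    {"slide": [2, -9, 0], "turn": [0, 0, 0], "fingers": 0.3},
    {"slide": [3, -14, 0], "turn": [0, 0, 0], "fingers": 0.3},
    {"slide": [4, -19, 0], "turn": [0, 0, 0], "fingers": 0.3},
    {"slide": [4.7, -21.8, 0], "turn": [0, 0, 0], "fingers": 0.3},
  ],
)

```text
clock: 11.15
position: [0.599, 0.3372, 0.1712]
ee_rot: [1.0, 0.001, -0.0, 0.0]
force: [0.4, -1.0, -1.7]
finger_gap: 0.0616
```

Request:
drive_tool(
  targets=[
    {"slide": [0, 0, 2], "turn": [0, 0, 0], "fingers": 0.3},
    {"slide": [0, 0, 6], "turn": [0, 0, 0], "fingers": 0.3},
    {"slide": [0, 0, 10], "turn": [0, 0, 0], "fingers": 0.3},
    {"slide": [0, 0, 12], "turn": [0, 0, 0], "fingers": 0.3},
    {"slide": [0, 0, 13], "turn": [0, 0, 0], "fingers": 0.3},
  ],
)

```text
clock: 11.78
position: [0.5984, 0.3343, 0.0399]
ee_rot: [1.0, 0.0, -0.001, 0.001]
force: [0.3, -0.2, -2.0]
finger_gap: 0.0616
```

Request:
drive_tool(
  targets=[
    {"slide": [0, 0, 0.3], "turn": [0, 0, 0], "fingers": 0.3},
    {"slide": [0, 0, 0.5], "turn": [0, 0, 0], "fingers": 0.3},
    {"slide": [0, 0, 0.5], "turn": [0, 0, 0], "fingers": 0.3},
  ],
)

```text
clock: 12.15
position: [0.5997, 0.335, 0.0373]
ee_rot: [1.0, 0.0, 0.001, -0.0]
force: [0.2, 0.4, -1.3]
finger_gap: 0.0615
```

Request:
drive_tool(
  targets=[
    {"slide": [0, 0, 0.1], "turn": [0, 0, 0], "fingers": 0.3},
    {"slide": [0, 0, 0.15], "turn": [0, 0, 0], "fingers": 0.3},
    {"slide": [0, 0, 0.15], "turn": [0, 0, 0], "fingers": 0.8},
    {"slide": [0, 0, 0.15], "turn": [0, 0, 0], "fingers": 1},
    {"slide": [0, 0, 0.15], "turn": [0, 0, 0], "fingers": 1},
  ],
)

```text
clock: 12.78
position: [0.5992, 0.3348, 0.0347]
ee_rot: [1.0, 0.0, -0.0, 0.0]
force: [-0.8, 0.4, -0.2]
finger_gap: 0.0888
```

Request:
drive_tool(
  targets=[
    {"slide": [0, 0, 0], "turn": [0, 0, 0], "fingers": 1},
    {"slide": [0, 0, -4], "turn": [0, 0, 0], "fingers": 1},
    {"slide": [0, 0, -9], "turn": [0, 0, 0], "fingers": 1},
    {"slide": [0, 0, -14], "turn": [0, 0, 0], "fingers": 1},
    {"slide": [0, 0, -14], "turn": [0, 0, 0], "fingers": 1},
  ],
)

```text
clock: 13.4
position: [0.6017, 0.3361, 0.1804]
ee_rot: [1.0, 0.0, 0.005, -0.002]
force: [-0.3, 0.0, -0.2]
finger_gap: 0.0912
```

Request:
drive_tool(
  targets=[
    {"slide": [-1, 5, 0], "turn": [0, 0, 0], "fingers": 1},
    {"slide": [-2.2, 11, 0], "turn": [0, 0, 0], "fingers": 1},
    {"slide": [-3.4, 17, 0], "turn": [0, 0, 0], "fingers": 1},
    {"slide": [-4.6, 23, 0], "turn": [0, 0, 0], "fingers": 1},
    {"slide": [-5.7, 28.5, 0], "turn": [0, 0, 1.5], "fingers": 1},
  ],
)

```text
clock: 14.02
position: [0.5411, 0.0478, 0.1739]
ee_rot: [1.0, -0.013, -0.001, 0.0]
force: [0.3, -0.2, -0.1]
finger_gap: 0.0911
```

Request:
drive_tool(
  targets=[
    {"slide": [-0.6, 3.2, 0], "turn": [0, 0, 0], "fingers": 1},
    {"slide": [-0.6, 3.2, 3], "turn": [0, 0, 0], "fingers": 1},
    {"slide": [-0.6, 3.2, 7], "turn": [0, 0, 0], "fingers": 1},
    {"slide": [-0.6, 3.2, 7], "turn": [0, 0, 0], "fingers": 1},
  ],
)

```text
clock: 14.52
position: [0.5325, 0.0177, 0.1017]
ee_rot: [1.0, -0.013, -0.004, 0.0]
force: [-0.1, -0.6, 0.3]
finger_gap: 0.0913
```

```bash
python3 - <<'E'
from h import *
s=read_state(); print(s['position'],s['ee_rot'],s['finger_gap'])
a=cap('scene')['bgr'];i=a[130:330,180:490]
cv2.imwrite('pics/s3.png',cv2.resize(i,None,fx=2.5,fy=2.5,interpolation=cv2.INTER_CUBIC))
E
```

```text
[0.53251121 0.01773405 0.1017081 ] [ 9.99907062e-01 -1.29363623e-02 -4.30008046e-03  1.62776803e-04] 0.09134316949974997
```

View pics/s3.png

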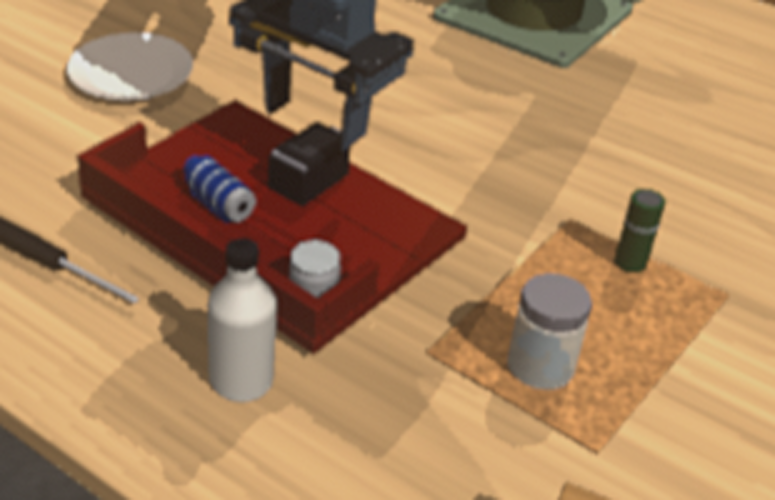

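The canister stands on the mat at crop (547,335), and the gripper straddles the clip box at crop (310,160). I'll descend and grip.

Request:
drive_tool(
  targets=[
    {"slide": [0, 0, 2], "turn": [0, 0, 0], "fingers": 1},
    {"slide": [0, 0, 4.5], "turn": [0, 0, 0], "fingers": 1},
    {"slide": [0, 0, 6], "turn": [0, 0, 0], "fingers": 1},
    {"slide": [0, 0, 6.5], "turn": [0, 0, 0], "fingers": 1},
    {"slide": [0, 0, 6.5], "turn": [0, 0, 0], "fingers": 0.7},
  ],
)

```text
clock: 15.2
position: [0.5361, 0.018, 0.0404]
ee_rot: [1.0, -0.013, 0.0, 0.0]
force: [1.1, 0.3, -0.2]
finger_gap: 0.0841
```

Request:
drive_tool(
  targets=[
    {"slide": [0, 0, 0], "turn": [0, 0, 0], "fingers": 0.3},
    {"slide": [0, 0, 0], "turn": [0, 0, 0], "fingers": 0.2},
    {"slide": [0, 0, 0], "turn": [0, 0, 0], "fingers": 0.2},
    {"slide": [0, 0, 0], "turn": [0, 0, 0], "fingers": 0.2},
    {"slide": [0, 0, 0], "turn": [0, 0, 0], "fingers": 0.2},
  ],
)

```text
clock: 15.82
position: [0.5358, 0.0179, 0.0402]
ee_rot: [1.0, -0.013, 0.0, 0.0]
force: [-0.4, -0.5, 2.7]
finger_gap: 0.0502
```

Request:
drive_tool(
  targets=[
    {"slide": [0, 0, 0], "turn": [0, 0, 0], "fingers": 0.2},
    {"slide": [0, 0, 0], "turn": [0, 0, 0], "fingers": 0.2},
  ],
)

```text
clock: 16.08
position: [0.5357, 0.0179, 0.0402]
ee_rot: [1.0, -0.013, 0.0, 0.0]
force: [-1.2, -0.3, 4.4]
finger_gap: 0.0504
```

Request:
drive_tool(
  targets=[
    {"slide": [0, 0, -1.5], "turn": [0, 0, 0], "fingers": 0.2},
    {"slide": [0, 0, -5], "turn": [0, 0, 0], "fingers": 0.2},
    {"slide": [0, 0, -10], "turn": [0, 0, 0], "fingers": 0.2},
    {"slide": [-0.5, -4, -12], "turn": [0, 0, 0], "fingers": 0.2},
    {"slide": [-1, -9, -12], "turn": [0, 0, 0], "fingers": 0.2},
  ],
)

```text
clock: 16.7
position: [0.5292, 0.1087, 0.1628]
ee_rot: [1.0, -0.014, 0.003, -0.0]
force: [0.3, 0.1, -2.6]
finger_gap: 0.05
```

Request:
drive_tool(
  targets=[
    {"slide": [-0.6, -5, 0], "turn": [0, 0, 0], "fingers": 0.2},
    {"slide": [-1.2, -10, 0], "turn": [0, 0, 0], "fingers": 0.2},
    {"slide": [-1.9, -15, 0], "turn": [0, 0, 0], "fingers": 0.2},
    {"slide": [-2.5, -20, 0], "turn": [0, 0, 0], "fingers": 0.2},
    {"slide": [-2.9, -22.6, 0], "turn": [0, 0, 0], "fingers": 0.2},
  ],
)

```text
clock: 17.32
position: [0.504, 0.3373, 0.1602]
ee_rot: [1.0, -0.012, -0.0, -0.0]
force: [0.6, -0.4, -1.8]
finger_gap: 0.05
```

Request:
drive_tool(
  targets=[
    {"slide": [0, 0, 2], "turn": [0, 0, 0], "fingers": 0.2},
    {"slide": [0, 0, 6], "turn": [0, 0, 0], "fingers": 0.2},
    {"slide": [0, 0, 10], "turn": [0, 0, 0], "fingers": 0.2},
    {"slide": [0, 0, 13], "turn": [0, 0, 0], "fingers": 0.2},
    {"slide": [0, 0, 14], "turn": [0, 0, 0], "fingers": 0.2},
  ],
)

```text
clock: 17.95
position: [0.5035, 0.3341, 0.0183]
ee_rot: [1.0, -0.013, -0.002, 0.001]
force: [0.3, -0.6, -1.4]
finger_gap: 0.0501
```

Request:
drive_tool(
  targets=[
    {"slide": [0, 0, 0.3], "turn": [0, 0, 0], "fingers": 0.2},
    {"slide": [0, 0, 0.5], "turn": [0, 0, 0], "fingers": 0.2},
    {"slide": [0, 0, 0.5], "turn": [0, 0, 0], "fingers": 0.2},
  ],
)

```text
clock: 18.32
position: [0.5053, 0.3352, 0.0159]
ee_rot: [1.0, -0.013, 0.001, -0.0]
force: [-0.7, -0.3, -1.2]
finger_gap: 0.05
```

Request:
drive_tool(
  targets=[
    {"slide": [0, 0, 0.1], "turn": [0, 0, 0], "fingers": 0.2},
    {"slide": [0, 0, 0.15], "turn": [0, 0, 0], "fingers": 0.2},
    {"slide": [0, 0, 0.15], "turn": [0, 0, 0], "fingers": 0.6},
    {"slide": [0, 0, 0.15], "turn": [0, 0, 0], "fingers": 0.9},
    {"slide": [0, 0, 0.15], "turn": [0, 0, 0], "fingers": 0.9},
  ],
)

```text
clock: 18.95
position: [0.5047, 0.3349, 0.0134]
ee_rot: [1.0, -0.013, 0.0, 0.0]
force: [-0.2, 0.2, 0.7]
finger_gap: 0.0718
```

Request:
drive_tool(
  targets=[
    {"slide": [0, 0, 0], "turn": [0, 0, 0], "fingers": 0.9},
    {"slide": [0, 0, -4], "turn": [0, 0, 0], "fingers": 0.9},
    {"slide": [0, 0, -9], "turn": [0, 0, 0], "fingers": 0.9},
    {"slide": [0, 0, -15], "turn": [0, 0, 0], "fingers": 0.9},
    {"slide": [0, 0, -19], "turn": [0, 0, 0], "fingers": 0.9},
  ],
)

```text
clock: 19.58
position: [0.5053, 0.3352, 0.2066]
ee_rot: [1.0, -0.013, 0.002, -0.001]
force: [0.1, 0.5, -0.5]
finger_gap: 0.0819
```

Request:
drive_tool(
  targets=[
    {"slide": [2, 6, 0], "turn": [0, 0, -10], "fingers": 0.9},
    {"slide": [4.3, 11.6, 0], "turn": [0, 0, -20], "fingers": 0.9},
    {"slide": [6.4, 17.2, 0], "turn": [0, 0, -30], "fingers": 0.9},
    {"slide": [8.5, 22.8, 0], "turn": [0, 0, -40], "fingers": 0.9},
    {"slide": [10.6, 28.4, 0], "turn": [0, 0, -50], "fingers": 0.9},
  ],
)

```text
clock: 20.2
position: [0.6036, 0.0473, 0.2035]
ee_rot: [0.911, 0.412, 0.0, 0.0]
force: [0.3, 0.6, -0.2]
finger_gap: 0.0818
```

```bash
python3 - <<'E'
from h import *
from scipy.spatial.transform import Rotation as R
s=read_state(); r=R.from_quat(s['ee_rot']); p=np.array(s['position']); print(p,s['finger_gap'])
print(r.inv().apply(np.array([.631,-.031,.14])-p)*100, np.degrees(np.arctan2(r.as_matrix()[1,0],r.as_matrix()[0,0])))
c=cap('scene');i=c['bgr'][130:330,180:490]
cv2.imwrite('pics/s4.png',cv2.resize(i,None,fx=2.5,fy=2.5,interpolation=cv2.INTER_CUBIC))
E
```

```text
[0.60355358 0.04731338 0.20349432] 0.08175193717804953
[-4.07556921  7.22827366  6.34980207] 48.713779211684404
```

View pics/s4.png

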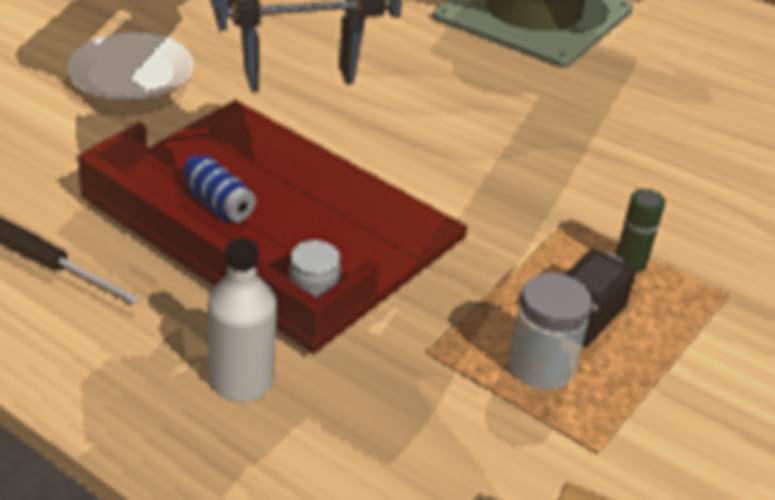

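Nine pictures viewed. All three items stand on the mat (canister, clip box and socket in a row along x), so the installer is next.

Request:
drive_tool(
  targets=[
    {"slide": [-1.5, 2.5, 0], "turn": [0, 0, -9], "fingers": 0.72},
    {"slide": [-3, 5, 0], "turn": [0, 0, -18], "fingers": 0.72},
    {"slide": [-4.1, 7.2, 2], "turn": [0, 0, -27.7], "fingers": 0.72},
    {"slide": [-4.1, 7.2, 6.3], "turn": [0, 0, -27.7], "fingers": 0.72},
    {"slide": [-4.1, 7.2, 6.3], "turn": [0, 0, -27.7], "fingers": 0.72},
  ],
)

```text
clock: 20.88
position: [0.6272, -0.0293, 0.1371]
ee_rot: [0.788, 0.616, -0.003, -0.003]
force: [-0.2, 0.5, 0.1]
finger_gap: 0.0656
```

```bash
python3 - <<'E'
from m import *
from scipy.spatial.transform import Rotation as R
s=read_state(); r=R.from_quat(s['ee_rot']); p=np.array(s['position']); print(p,s['finger_gap'])
print(r.inv().apply(np.array([.631,-.031,.038])-p)*100, np.degrees(np.arctan2(r.as_matrix()[1,0],r.as_matrix()[0,0])))
c=cap('scene'); H,S,V=masks(c['bgr'])
q=big(((H>100)&(H<130)&(S>100)|(S<70)&(V>75)).astype(np.uint8)*255,250,188,288,222)
print('inst scene',cen(q),plane(c,[cen(q)],.053),cv2.contourArea(q))
i=c['bgr'][130:270,190:390]
cv2.imwrite('pics/s5.png',cv2.resize(i,None,fx=4,fy=4,interpolation=cv2.INTER_CUBIC))
E
```

```text
[ 0.62715336 -0.02929482  0.13707906] 0.06558631846080049
[-0.05769178  0.49453242  9.90433022] 76.0165813741771
inst scene [267.90752351 205.00783699] [[ 0.63353959 -0.02687245  0.053     ]] 319.0
```

View pics/s5.png

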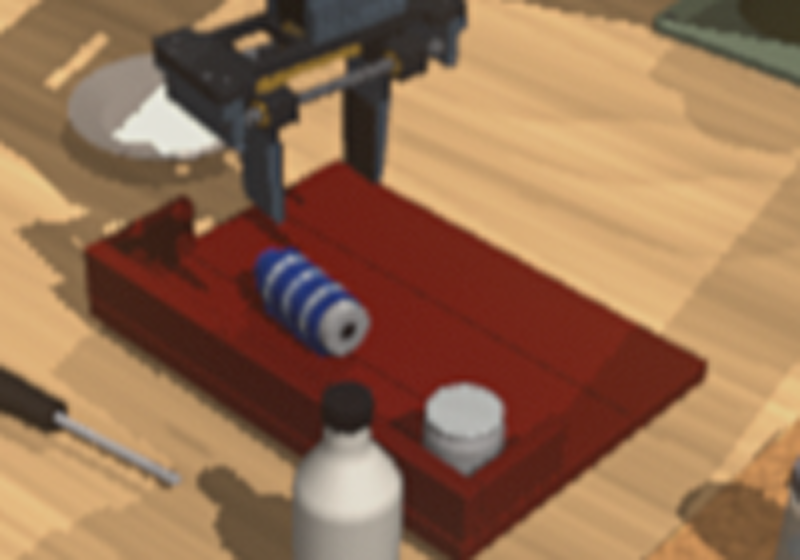

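Ten pictures viewed. The fingers sit above the installer (crop (310,300)) and the two measurements agree within 4 mm. Descending.

Request:
drive_tool(
  targets=[
    {"slide": [0, 0.1, 3], "turn": [0, 0, 0], "fingers": 0.72},
    {"slide": [0, 0.1, 6], "turn": [0, 0, 0], "fingers": 0.72},
    {"slide": [0, 0.1, 8.5], "turn": [0, 0, 0], "fingers": 0.72},
    {"slide": [0, 0.1, 10], "turn": [0, 0, 0], "fingers": 0.72},
    {"slide": [0, 0.1, 10.1], "turn": [0, 0, 0], "fingers": 0.72},
  ],
)

```text
clock: 21.55
position: [0.631, -0.0293, 0.0398]
ee_rot: [0.788, 0.616, 0.0, 0.0]
force: [0.6, 0.0, 0.2]
finger_gap: 0.0655
```

Request:
drive_tool(
  targets=[
    {"slide": [0, 0, 0], "turn": [0, 0, 0], "fingers": 0.4},
    {"slide": [0, 0, 0], "turn": [0, 0, 0], "fingers": 0.1},
    {"slide": [0, 0, 0], "turn": [0, 0, 0], "fingers": 0.1},
    {"slide": [0, 0, 0], "turn": [0, 0, 0], "fingers": 0.1},
    {"slide": [0, 0, 0], "turn": [0, 0, 0], "fingers": 0.1},
  ],
  force=25,
)

```text
clock: 22.18
position: [0.6312, -0.0297, 0.0402]
ee_rot: [0.788, 0.616, 0.0, 0.001]
force: [-0.8, 0.5, 4.8]
finger_gap: 0.0376
```

Request:
drive_tool(
  targets=[
    {"slide": [0, 0, 0], "turn": [0, 0, 0], "fingers": 0.1},
    {"slide": [0, 0, 0], "turn": [0, 0, 0], "fingers": 0.1},
  ],
)

```text
clock: 22.42
position: [0.6312, -0.0297, 0.0402]
ee_rot: [0.788, 0.616, 0.0, 0.001]
force: [-0.7, 0.4, 5.8]
finger_gap: 0.0373
```

Request:
drive_tool(
  targets=[
    {"slide": [0, 0, -1.5], "turn": [0, 0, 0], "fingers": 0.1},
    {"slide": [0, 0, -5], "turn": [0, 0, 0], "fingers": 0.1},
    {"slide": [0, 0, -9], "turn": [0, 0, 0], "fingers": 0.1},
    {"slide": [0, 0, -12], "turn": [0, 0, 0], "fingers": 0.1},
    {"slide": [0, 0, -12], "turn": [0, 0, 0], "fingers": 0.1},
  ],
)

```text
clock: 23.05
position: [0.632, -0.0296, 0.1619]
ee_rot: [0.788, 0.616, 0.002, 0.002]
force: [-0.5, -0.8, -2.3]
finger_gap: 0.0376
```

```bash
python3 - <<'E'
from m import *
from scipy.spatial.transform import Rotation as R
s=read_state(); r=R.from_quat(s['ee_rot']); p=np.array(s['position']); print(p,s['finger_gap'])
c=cap('scene'); cv2.imwrite('pics/s6.png',c['bgr'])
H,S,V=masks(c['bgr'])
t=cap('top'); cv2.imwrite('pics/t6.png',cv2.resize(t['bgr'][140:330,230:460],None,fx=3,fy=3,interpolation=cv2.INTER_CUBIC))
# saucer in scene
q=cv2.convexHull(big(((S<60)&(V>90)).astype(np.uint8)*255,200,135,265,180)); e=cv2.fitEllipse(q); print(e); pts=plane(c,q.reshape(-1,2),.018)[:,:2].astype(np.float32); print('saucer scene',cv2.minEnclosingCircle(pts))
g=np.array([.473,-.313,.2]); print(r.inv().apply(g-p)*100)
E
```

```text
[ 0.63200304 -0.02964689  0.161939  ] 0.037562725753710086
((230.5845184326172, 156.46615600585938), (25.80401611328125, 47.465309143066406), 91.1906509399414)
saucer scene ((0.4763229489326477, -0.30988413095474243), 0.08003692328929901)
[-31.32514579  -8.59678031  -3.87640546]
```

View pics/t6.png

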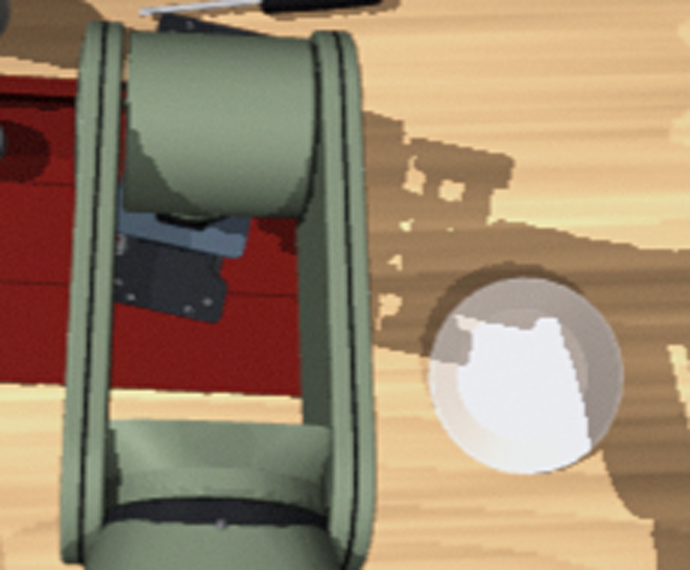

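Eleven pictures viewed. The installer is lifted (gap 37.6 mm) and the saucer lies clear at crop (525,375). Both views put it at about (0.475, -0.311) with an 80 mm radius.

Request:
drive_tool(
  targets=[
    {"slide": [-3, -0.8, 0], "turn": [0, 0, 0], "fingers": 0.1},
    {"slide": [-8, -2.1, 0], "turn": [0, 0, 0], "fingers": 0.1},
    {"slide": [-13, -3.5, 0], "turn": [0, 0, 0], "fingers": 0.1},
    {"slide": [-18, -4.8, 0], "turn": [0, 0, 0], "fingers": 0.1},
    {"slide": [-23, -6.1, 0], "turn": [0, 0, 0], "fingers": 0.1},
  ],
)

```text
clock: 23.78
position: [0.514, -0.2389, 0.1571]
ee_rot: [0.788, 0.616, -0.001, -0.002]
force: [0.2, -0.3, -2.6]
finger_gap: 0.0377
```

Request:
drive_tool(
  targets=[
    {"slide": [-4.5, -1.2, 0], "turn": [0, 0, 0], "fingers": 0.1},
    {"slide": [-8.1, -2.2, 0], "turn": [0, 0, 0], "fingers": 0.1},
    {"slide": [-8.1, -2.2, 4], "turn": [0, 0, 0], "fingers": 0.1},
    {"slide": [-8.1, -2.2, 8], "turn": [0, 0, 0], "fingers": 0.1},
    {"slide": [-8.1, -2.2, 8], "turn": [0, 0, 0], "fingers": 0.1},
  ],
)

```text
clock: 24.4
position: [0.4718, -0.3093, 0.0749]
ee_rot: [0.788, 0.616, -0.002, -0.006]
force: [0.2, -0.4, -2.5]
finger_gap: 0.0374
```

```bash
python3 - <<'E'
from m import *
s=read_state(); print(s['position'],s['ee_rot'],s['force'])
c=cap('scene'); t=cap('top')
a=cv2.resize(c['bgr'][100:200,170:300],None,fx=3,fy=4,interpolation=cv2.INTER_CUBIC); b=cv2.resize(t['bgr'][210:310,340:470],None,fx=3,fy=4,interpolation=cv2.INTER_CUBIC)
cv2.imwrite('pics/st7.png',np.hstack([a,b]))
E
```

```text
[ 0.47177152 -0.30926959  0.07487032] [ 0.78765864  0.61608438 -0.00178867 -0.00554073] [ 0.15325064 -0.35151915 -2.46003176]
```

View pics/st7.png

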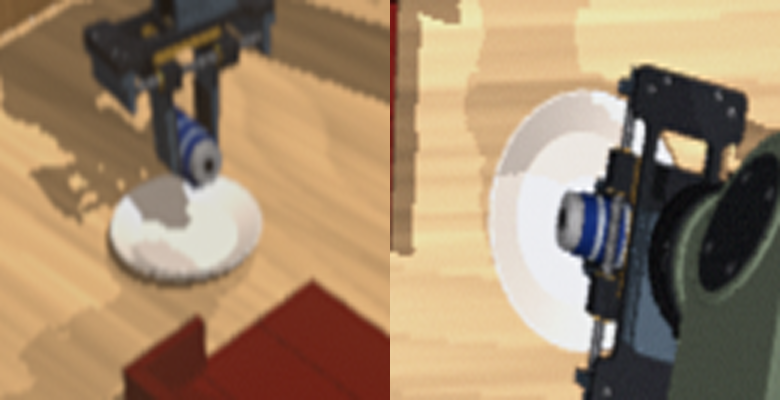

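Twelve pictures viewed. The installer hangs level over the saucer, so I'll lower it.

Request:
drive_tool(
  targets=[
    {"slide": [0, 0, 1.5], "turn": [0, 0, 0], "fingers": 0.1},
    {"slide": [0, 0, 3.5], "turn": [0, 0, 0], "fingers": 0.1},
    {"slide": [0, 0, 5], "turn": [0, 0, 0], "fingers": 0.1},
    {"slide": [0, 0, 5.8], "turn": [0, 0, 0], "fingers": 0.1},
    {"slide": [0, 0, 5.8], "turn": [0, 0, 0], "fingers": 0.1},
  ],
)

```text
clock: 25.12
position: [0.4752, -0.3114, 0.0211]
ee_rot: [0.788, 0.616, -0.0, -0.0]
force: [-0.1, -0.2, -1.7]
finger_gap: 0.0375
```

Request:
drive_tool(
  targets=[
    {"slide": [0, 0, 0.2], "turn": [0, 0, 0], "fingers": 0.1},
    {"slide": [0, 0, 0.4], "turn": [0, 0, 0], "fingers": 0.1},
    {"slide": [0, 0, 0.4], "turn": [0, 0, 0], "fingers": 0.1},
  ],
)

```text
clock: 25.5
position: [0.4754, -0.3115, 0.0176]
ee_rot: [0.788, 0.616, 0.0, 0.0]
force: [-0.6, 0.2, -2.0]
finger_gap: 0.0376
```

Request:
drive_tool(
  targets=[
    {"slide": [0, 0, 0.15], "turn": [0, 0, 0], "fingers": 0.1},
    {"slide": [0, 0, 0.15], "turn": [0, 0, 0], "fingers": 0.1},
    {"slide": [0, 0, 0.15], "turn": [0, 0, 0], "fingers": 0.6},
    {"slide": [0, 0, 0.15], "turn": [0, 0, 0], "fingers": 0.6},
    {"slide": [0, 0, 0.15], "turn": [0, 0, 0], "fingers": 0.6},
  ],
)

```text
clock: 26.12
position: [0.4755, -0.3116, 0.0161]
ee_rot: [0.788, 0.616, 0.0, 0.0]
force: [0.0, -0.4, -0.0]
finger_gap: 0.0547
```

Request:
drive_tool(
  targets=[
    {"slide": [0, 0, 0], "turn": [0, 0, 0], "fingers": 0.6},
    {"slide": [0, 0, -2], "turn": [0, 0, 0], "fingers": 0.6},
    {"slide": [0, 0, -6], "turn": [0, 0, 0], "fingers": 0.6},
    {"slide": [0, 0, -12], "turn": [0, 0, 0], "fingers": 0.6},
    {"slide": [0, 0, -18], "turn": [0, 0, 0], "fingers": 0.6},
  ],
)

```text
clock: 26.75
position: [0.4751, -0.3113, 0.1976]
ee_rot: [0.788, 0.616, -0.0, -0.0]
force: [0.9, -0.3, 0.6]
finger_gap: 0.0549
```

Request:
drive_tool(
  targets=[
    {"slide": [5, 0, -1], "turn": [0, 0, 0], "fingers": 0.9},
    {"slide": [11, 0, -1], "turn": [0, 0, 0], "fingers": 0.9},
    {"slide": [17, 0, -1], "turn": [0, 0, 0], "fingers": 0.9},
    {"slide": [23, 0, -1], "turn": [0, 0, 0], "fingers": 0.9},
    {"slide": [25, 0, -1], "turn": [0, 0, 0], "fingers": 0.9},
  ],
)

```text
clock: 27.38
position: [0.5358, -0.066, 0.206]
ee_rot: [0.787, 0.618, 0.0, -0.0]
force: [0.5, -1.2, 0.6]
finger_gap: 0.0821
```

```bash
python3 - <<'E'
from m import *
from scipy.spatial.transform import Rotation as R
s=read_state(); r=R.from_quat(s['ee_rot']); p=np.array(s['position']); print(p,s['finger_gap'],np.degrees(np.arctan2(r.as_matrix()[1,0],r.as_matrix()[0,0])))
print(r.inv().apply(np.array([.505,.335,.2])-p)*100)
c=cap('scene'); t=cap('top')
H,S,V=masks(t['bgr']);q=big(((S<40)&(V>120)).astype(np.uint8)*255,365,225,450,310); e=cv2.fitEllipse(cv2.convexHull(q)); print('saucer',plane(t,e[0],.018)[0])
q=big(((H>100)&(H<125)&(S>110)).astype(np.uint8)*255,375,235,440,300); print('inst blue',plane(t,[cen(q)],.03),cv2.contourArea(q))
a=cv2.resize(c['bgr'][100:200,170:300],None,fx=3,fy=4,interpolation=cv2.INTER_CUBIC); b=cv2.resize(t['bgr'][210:310,340:470],None,fx=3,fy=4,interpolation=cv2.INTER_CUBIC)
cv2.imwrite('pics/st8.png',np.hstack([a,b]))
E
```

```text
[ 0.53576675 -0.06602588  0.20601738] 0.08210806426567052 76.27599368711935
[ 38.22751941 -12.50304799   0.61332336]
saucer [ 0.47290657 -0.3193313   0.018     ]
inst blue [[ 0.46469708 -0.35139561  0.03      ]] 70.0
```

View pics/st8.png

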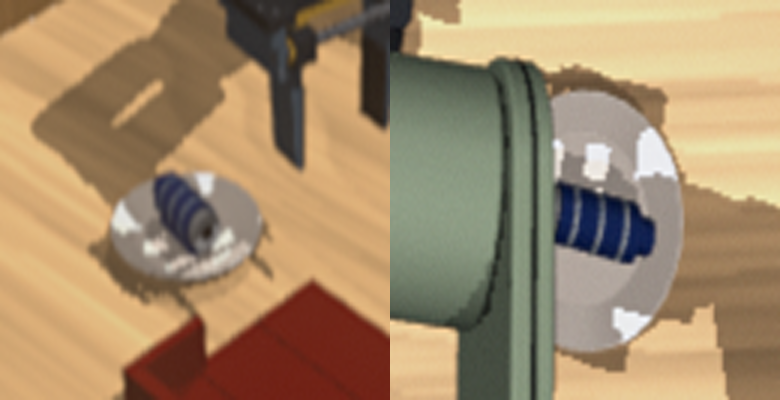

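Thirteen pictures viewed. The installer rests on its foot in the saucer, looking centred in both halves; the arm partly covers it in the top one. Now returning the clip box.

Request:
drive_tool(
  targets=[
    {"slide": [4.5, -1.5, 0], "turn": [0, 0, 9.5], "fingers": 1},
    {"slide": [9.5, -3.1, 0], "turn": [0, 0, 19], "fingers": 1},
    {"slide": [14.5, -4.8, 0], "turn": [0, 0, 28.5], "fingers": 1},
    {"slide": [19.5, -6.4, 0], "turn": [0, 0, 38], "fingers": 1},
    {"slide": [24.5, -8, 0], "turn": [0, 0, 47.5], "fingers": 1},
  ],
)

```text
clock: 28.1
position: [0.5172, 0.1877, 0.206]
ee_rot: [0.97, 0.243, 0.0, 0.001]
force: [0.0, 0.4, -0.1]
finger_gap: 0.0911
```

```bash
cat > to.py <<'E'
import sys
from h import *
from scipy.spatial.transform import Rotation as R
g=np.array([float(v) for v in sys.argv[1:4]]); s=read_state(); r=R.from_quat(s['ee_rot']); p=np.array(s['position'])
y=np.degrees(np.arctan2(r.as_matrix()[1,0],r.as_matrix()[0,0]))
print(p.round(4),'slide',(r.inv().apply(g-p)*100).round(2),'yaw',y,'turn',y-float(sys.argv[4]),'gap',s['finger_gap'])
E
python3 to.py .505 .335 .16 -1.5
```

```text
[0.5172 0.1877 0.206 ] slide [  5.87 -13.57   4.58] yaw 28.13840111061972 turn 29.63840111061972 gap 0.09111008576852718
```

Request:
drive_tool(
  targets=[
    {"slide": [2, -4.5, 0], "turn": [0, 0, 10], "fingers": 1},
    {"slide": [4, -9.2, 0], "turn": [0, 0, 20], "fingers": 1},
    {"slide": [5.9, -13.6, 0], "turn": [0, 0, 30], "fingers": 1},
    {"slide": [5.9, -13.6, 4], "turn": [0, 0, 30], "fingers": 1},
    {"slide": [5.9, -13.6, 4], "turn": [0, 0, 30], "fingers": 1},
  ],
)

```text
clock: 28.72
position: [0.5025, 0.3334, 0.1629]
ee_rot: [1.0, -0.013, -0.003, 0.003]
force: [0.4, 0.2, -0.3]
finger_gap: 0.0912
```

Request:
drive_tool(
  targets=[
    {"slide": [0, 0, 0], "turn": [0, 0, 0], "fingers": 1},
    {"slide": [0, 0, 0], "turn": [0, 0, 0], "fingers": 1},
  ],
)

```text
clock: 28.98
position: [0.5048, 0.3353, 0.1676]
ee_rot: [1.0, -0.013, 0.001, -0.001]
force: [-0.5, -0.6, -1.3]
finger_gap: 0.0913
```

```bash
python3 to.py .505 .335 .014 -1.5
```

```text
[0.5048 0.3353 0.1676] slide [-0.02  0.05 15.36] yaw -1.5094249516080436 turn -0.009424951608043575 gap 0.09129695010957392
```

Request:
drive_tool(
  targets=[
    {"slide": [0, 0, 4], "turn": [0, 0, 0], "fingers": 1},
    {"slide": [0, 0, 9], "turn": [0, 0, 0], "fingers": 1},
    {"slide": [0, 0, 12.5], "turn": [0, 0, 0], "fingers": 1},
    {"slide": [0, 0, 14.5], "turn": [0, 0, 0], "fingers": 1},
    {"slide": [0, 0, 15.3], "turn": [0, 0, 0], "fingers": 1},
  ],
)

```text
clock: 29.6
position: [0.5039, 0.3355, 0.0127]
ee_rot: [1.0, -0.013, -0.0, 0.0]
force: [-0.3, -0.0, 0.6]
finger_gap: 0.0912
```

Request:
drive_tool(
  targets=[
    {"slide": [0, 0, 0], "turn": [0, 0, 0], "fingers": 0.6},
    {"slide": [0, 0, 0], "turn": [0, 0, 0], "fingers": 0.2},
    {"slide": [0, 0, 0], "turn": [0, 0, 0], "fingers": 0.2},
    {"slide": [0, 0, 0], "turn": [0, 0, 0], "fingers": 0.2},
    {"slide": [0, 0, 0], "turn": [0, 0, 0], "fingers": 0.2},
  ],
  force=20,
)

```text
clock: 30.22
position: [0.5037, 0.3359, 0.0133]
ee_rot: [1.0, -0.012, 0.0, -0.0]
force: [0.4, -0.1, 2.8]
finger_gap: 0.0501
```

Request:
drive_tool(
  targets=[
    {"slide": [0, 0, 0], "turn": [0, 0, 0], "fingers": 0.2},
    {"slide": [0, 0, 0], "turn": [0, 0, 0], "fingers": 0.2},
    {"slide": [0, 0, 0], "turn": [0, 0, 0], "fingers": 0.2},
  ],
)

```text
clock: 30.6
position: [0.5037, 0.3359, 0.0133]
ee_rot: [1.0, -0.012, 0.0, -0.0]
force: [-0.9, -1.4, 5.7]
finger_gap: 0.0504
```

Request:
drive_tool(
  targets=[
    {"slide": [0, 0, -1.5], "turn": [0, 0, 0], "fingers": 0.2},
    {"slide": [0, 0, -5], "turn": [0, 0, 0], "fingers": 0.2},
    {"slide": [0, 0, -10], "turn": [0, 0, 0], "fingers": 0.2},
    {"slide": [0, 0, -15], "turn": [0, 0, 0], "fingers": 0.2},
    {"slide": [0, 0, -17], "turn": [0, 0, 0], "fingers": 0.2},
  ],
)

```text
clock: 31.22
position: [0.5046, 0.3368, 0.1869]
ee_rot: [1.0, -0.012, 0.002, -0.002]
force: [-0.1, -0.0, -2.1]
finger_gap: 0.05
```

```bash
python3 to.py .5357 .0179 .0402 -1.5
```

```text
[0.5046 0.3368 0.1869] slide [ 3.83 31.85 14.57] yaw -1.424572442915709 turn 0.07542755708429105 gap 0.04997369115431253
```

Request:
drive_tool(
  targets=[
    {"slide": [0.4, 3, 0], "turn": [0, 0, 0], "fingers": 0.2},
    {"slide": [1, 8, 0], "turn": [0, 0, 0], "fingers": 0.2},
    {"slide": [1.6, 13, 0], "turn": [0, 0, 0], "fingers": 0.2},
    {"slide": [2.2, 18, 0], "turn": [0, 0, 0], "fingers": 0.2},
    {"slide": [2.8, 23, 0], "turn": [0, 0, 0], "fingers": 0.2},
  ],
)

```text
clock: 31.85
position: [0.5256, 0.1038, 0.1832]
ee_rot: [1.0, -0.012, 0.0, -0.0]
force: [1.6, 0.3, -1.4]
finger_gap: 0.0502
```

Request:
drive_tool(
  targets=[
    {"slide": [0.6, 5, 0], "turn": [0, 0, 0], "fingers": 0.2},
    {"slide": [1.1, 8.7, 0], "turn": [0, 0, 0], "fingers": 0.2},
    {"slide": [1.1, 8.7, 4], "turn": [0, 0, 0], "fingers": 0.2},
    {"slide": [1.1, 8.7, 8], "turn": [0, 0, 0], "fingers": 0.2},
    {"slide": [1.1, 8.7, 11], "turn": [0, 0, 0], "fingers": 0.2},
  ],
)

```text
clock: 32.48
position: [0.5339, 0.0179, 0.0717]
ee_rot: [1.0, -0.013, -0.001, -0.0]
force: [0.8, 0.6, -1.2]
finger_gap: 0.05
```

Request:
drive_tool(
  targets=[
    {"slide": [0, 0, 1.5], "turn": [0, 0, 0], "fingers": 0.2},
    {"slide": [0, 0, 2.7], "turn": [0, 0, 0], "fingers": 0.2},
    {"slide": [0, 0, 3], "turn": [0, 0, 0], "fingers": 0.2},
    {"slide": [0, 0, 3], "turn": [0, 0, 0], "fingers": 0.2},
  ],
)

```text
clock: 32.98
position: [0.5352, 0.0181, 0.0435]
ee_rot: [1.0, -0.012, 0.001, 0.0]
force: [-0.4, -0.0, -1.5]
finger_gap: 0.0498
```

```bash
python3 to.py .5347 .0179 .0393 -1.5
```

```text
[0.5352 0.0181 0.0435] slide [-0.05  0.02  0.42] yaw -1.4184005257627836 turn 0.08159947423721636 gap 0.04978686233097262
```

Request:
drive_tool(
  targets=[
    {"slide": [0, 0, 0.2], "turn": [0, 0, 0], "fingers": 0.2},
    {"slide": [0, 0, 0.4], "turn": [0, 0, 0], "fingers": 0.2},
    {"slide": [0, 0, 0.45], "turn": [0, 0, 0], "fingers": 0.2},
    {"slide": [0, 0, 0.45], "turn": [0, 0, 0], "fingers": 0.2},
    {"slide": [0, 0, 0.45], "turn": [0, 0, 0], "fingers": 0.6},
  ],
)

```text
clock: 33.6
position: [0.535, 0.018, 0.0387]
ee_rot: [1.0, -0.012, 0.001, 0.0]
force: [-0.5, -0.5, 0.4]
finger_gap: 0.0545
```

Request:
drive_tool(
  targets=[
    {"slide": [0, 0, 0], "turn": [0, 0, 0], "fingers": 0.8},
    {"slide": [0, 0, 0], "turn": [0, 0, 0], "fingers": 0.8},
    {"slide": [0, 0, -3], "turn": [0, 0, 0], "fingers": 0.8},
    {"slide": [0, 0, -8], "turn": [0, 0, 0], "fingers": 0.9},
    {"slide": [0, 0, -14], "turn": [0, 0, 0], "fingers": 1},
  ],
)

```text
clock: 34.22
position: [0.5339, 0.018, 0.1789]
ee_rot: [1.0, -0.012, -0.001, 0.0]
force: [0.8, -0.6, -0.0]
finger_gap: 0.089
```

Request:
drive_tool(
  targets=[
    {"slide": [1, -5, 0], "turn": [0, 0, 0], "fingers": 1},
    {"slide": [2, -11, 0], "turn": [0, 0, 0], "fingers": 1},
    {"slide": [3, -17, 0], "turn": [0, 0, 0], "fingers": 1},
    {"slide": [4, -23, 0], "turn": [0, 0, 0], "fingers": 1},
    {"slide": [5, -29, 0], "turn": [0, 0, -1.5], "fingers": 1},
  ],
)

```text
clock: 34.85
position: [0.592, 0.3086, 0.1782]
ee_rot: [1.0, 0.001, 0.0, 0.0]
force: [1.1, -0.9, -0.2]
finger_gap: 0.0911
```

```bash
python3 to.py .5995 .335 .1353 0
```

```text
[0.592  0.3086 0.1782] slide [ 0.76 -2.64  4.29] yaw 0.12355621309192537 turn 0.12355621309192537 gap 0.09114230986391283
```

Request:
drive_tool(
  targets=[
    {"slide": [0.7, -2.8, 0], "turn": [0, 0, 0], "fingers": 1},
    {"slide": [0.7, -2.8, 0], "turn": [0, 0, 0], "fingers": 1},
    {"slide": [0.7, -2.8, 3], "turn": [0, 0, 0], "fingers": 1},
    {"slide": [0.7, -2.8, 3], "turn": [0, 0, 0], "fingers": 1},
  ],
)

```text
clock: 35.35
position: [0.5971, 0.3326, 0.1459]
ee_rot: [1.0, 0.0, -0.003, 0.002]
force: [0.1, 0.4, -0.2]
finger_gap: 0.0912
```

```bash
python3 to.py .5995 .335 .0355 0;  python3 - <<'E'
from m import *
c=cap('scene')
cv2.imwrite('pics/s9.png',cv2.resize(c['bgr'][120:330,180:490],None,fx=2.5,fy=2.5,interpolation=cv2.INTER_CUBIC))
E
```

```text
[0.5971 0.3326 0.1459] slide [ 0.3  -0.28 11.04] yaw 0.022447101165947485 turn 0.022447101165947485 gap 0.0912179092705377
```

View pics/s9.png

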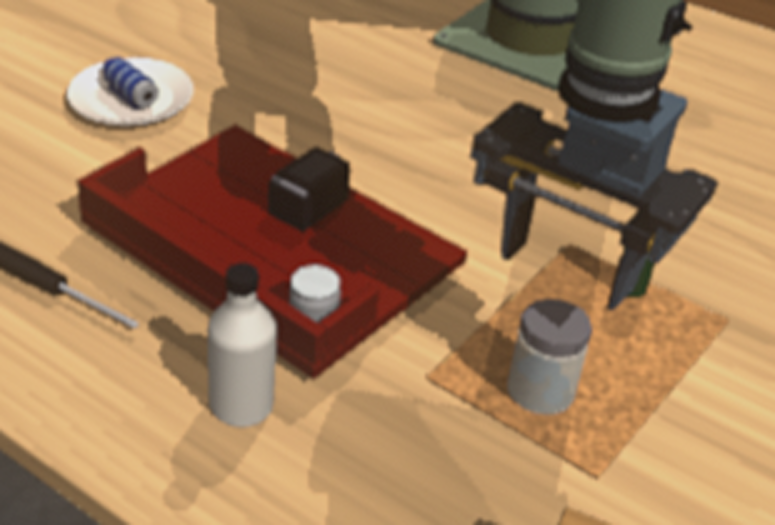

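Fourteen pictures viewed. The clip box is back on the shelf, the installer sits centred in the saucer at crop (130,88), and the gripper is lined up over the canister.

Request:
drive_tool(
  targets=[
    {"slide": [0, 0, 3], "turn": [0, 0, 0], "fingers": 1},
    {"slide": [0, 0, 6], "turn": [0, 0, 0], "fingers": 1},
    {"slide": [0, 0, 9], "turn": [0, 0, 0], "fingers": 1},
    {"slide": [0, 0, 11], "turn": [0, 0, 0], "fingers": 1},
    {"slide": [0, 0, 11.2], "turn": [0, 0, 0], "fingers": 1},
  ],
)

```text
clock: 36.02
position: [0.5986, 0.3338, 0.0362]
ee_rot: [1.0, 0.0, -0.001, 0.0]
force: [0.6, -0.0, -0.3]
finger_gap: 0.0911
```

Request:
drive_tool(
  targets=[
    {"slide": [0, 0, 0], "turn": [0, 0, 0], "fingers": 0.6},
    {"slide": [0, 0, 0], "turn": [0, 0, 0], "fingers": 0.3},
    {"slide": [0, 0, 0], "turn": [0, 0, 0], "fingers": 0.3},
    {"slide": [0, 0, 0], "turn": [0, 0, 0], "fingers": 0.3},
    {"slide": [0, 0, 0], "turn": [0, 0, 0], "fingers": 0.3},
  ],
)

```text
clock: 36.65
position: [0.5992, 0.3349, 0.0374]
ee_rot: [1.0, 0.001, 0.001, -0.0]
force: [-1.3, -0.8, 5.4]
finger_gap: 0.0614
```

Request:
drive_tool(
  targets=[
    {"slide": [0, 0, 0], "turn": [0, 0, 0], "fingers": 0.3},
    {"slide": [0, 0, 0], "turn": [0, 0, 0], "fingers": 0.3},
  ],
)

```text
clock: 36.9
position: [0.5992, 0.3349, 0.0374]
ee_rot: [1.0, 0.001, 0.001, -0.0]
force: [0.1, 0.4, 6.7]
finger_gap: 0.0619
```

Request:
drive_tool(
  targets=[
    {"slide": [0, 0, -1.5], "turn": [0, 0, 0], "fingers": 0.3},
    {"slide": [0, 0, -5], "turn": [0, 0, 0], "fingers": 0.3},
    {"slide": [0, 0, -9], "turn": [0, 0, 0], "fingers": 0.3},
    {"slide": [0, 0, -13], "turn": [0, 0, 0], "fingers": 0.3},
    {"slide": [0, 0, -13], "turn": [0, 0, 0], "fingers": 0.3},
  ],
)

```text
clock: 37.52
position: [0.6006, 0.3357, 0.1706]
ee_rot: [1.0, 0.001, 0.004, -0.002]
force: [-0.6, 0.6, -1.0]
finger_gap: 0.0617
```

```bash
python3 to.py .5528 .1168 .0621 0
```

```text
[0.6006 0.3357 0.1706] slide [-4.88 21.92 10.73] yaw 0.07591945224531248 turn 0.07591945224531248 gap 0.061656935164388985
```

Request:
drive_tool(
  targets=[
    {"slide": [-0.8, 4, 0], "turn": [0, 0, 0], "fingers": 0.3},
    {"slide": [-2, 9, 0], "turn": [0, 0, 0], "fingers": 0.3},
    {"slide": [-3, 14, 0], "turn": [0, 0, 0], "fingers": 0.3},
    {"slide": [-4, 19, 0], "turn": [0, 0, 0], "fingers": 0.3},
    {"slide": [-4.6, 21.8, 0], "turn": [0, 0, 0], "fingers": 0.3},
  ],
)

```text
clock: 38.15
position: [0.5511, 0.1142, 0.1646]
ee_rot: [1.0, -0.0, -0.002, 0.001]
force: [0.4, -0.4, -1.7]
finger_gap: 0.0614
```

Request:
drive_tool(
  targets=[
    {"slide": [0, 0, 2], "turn": [0, 0, 0], "fingers": 0.3},
    {"slide": [0, 0, 6], "turn": [0, 0, 0], "fingers": 0.3},
    {"slide": [0, 0, 9], "turn": [0, 0, 0], "fingers": 0.3},
    {"slide": [0, 0, 10], "turn": [0, 0, 0], "fingers": 0.3},
    {"slide": [0, 0, 10], "turn": [0, 0, 0], "fingers": 0.3},
  ],
)

```text
clock: 38.78
position: [0.5526, 0.1165, 0.0657]
ee_rot: [1.0, 0.001, -0.001, 0.0]
force: [0.2, 0.7, -1.4]
finger_gap: 0.062
```

Request:
drive_tool(
  targets=[
    {"slide": [0, 0, 0.2], "turn": [0, 0, 0], "fingers": 0.3},
    {"slide": [0, 0, 0.4], "turn": [0, 0, 0], "fingers": 0.3},
    {"slide": [0, 0, 0.4], "turn": [0, 0, 0], "fingers": 0.3},
  ],
)

```text
clock: 39.15
position: [0.5537, 0.1168, 0.0631]
ee_rot: [1.0, 0.001, 0.001, -0.0]
force: [1.0, -0.3, -1.0]
finger_gap: 0.0619
```

```bash
python3 to.py .5528 .1168 .0634 0
```

```text
[0.5537 0.1168 0.0631] slide [-0.09 -0.   -0.03] yaw 0.078941443188098 turn 0.078941443188098 gap 0.0619119430322435
```

Request:
drive_tool(
  targets=[
    {"slide": [0, 0, 0.1], "turn": [0, 0, 0], "fingers": 0.3},
    {"slide": [0, 0, 0.1], "turn": [0, 0, 0], "fingers": 0.3},
    {"slide": [0, 0, 0.1], "turn": [0, 0, 0], "fingers": 0.9},
    {"slide": [0, 0, 0.1], "turn": [0, 0, 0], "fingers": 0.9},
    {"slide": [0, 0, 0.1], "turn": [0, 0, 0], "fingers": 0.9},
  ],
)

```text
clock: 39.78
position: [0.553, 0.1166, 0.0612]
ee_rot: [1.0, 0.001, -0.0, 0.0]
force: [0.3, -1.0, 0.2]
finger_gap: 0.0818
```

Request:
drive_tool(
  targets=[
    {"slide": [0, 0, 0], "turn": [0, 0, 0], "fingers": 0.9},
    {"slide": [0, 0, -3], "turn": [0, 0, 0], "fingers": 0.9},
    {"slide": [0, 0, -8], "turn": [0, 0, 0], "fingers": 0.9},
    {"slide": [0, 0, -14], "turn": [0, 0, 0], "fingers": 0.9},
    {"slide": [0, 0, -14], "turn": [0, 0, 0], "fingers": 0.9},
  ],
)

```text
clock: 40.4
position: [0.5561, 0.1172, 0.2067]
ee_rot: [1.0, 0.001, 0.006, -0.001]
force: [-0.5, -1.0, -0.0]
finger_gap: 0.0818
```

Request:
drive_tool(
  targets=[
    {"slide": [-3, -4.5, 0], "turn": [0, 0, 0], "fingers": 0.9},
    {"slide": [-6.2, -9.2, 0], "turn": [0, 0, 0], "fingers": 0.9},
    {"slide": [-9.4, -13.9, 0], "turn": [0, 0, 0], "fingers": 0.9},
    {"slide": [-12.6, -18.6, 0], "turn": [0, 0, 0], "fingers": 0.9},
    {"slide": [-14.8, -21.8, 0], "turn": [0, 0, 0], "fingers": 0.9},
  ],
)

```text
clock: 41.02
position: [0.4027, 0.3357, 0.2001]
ee_rot: [1.0, 0.001, -0.001, 0.001]
force: [0.9, 0.4, -0.2]
finger_gap: 0.0819
```

Request:
drive_tool(
  targets=[
    {"slide": [0, 0, 0], "turn": [0, 0, 0], "fingers": 0.9},
    {"slide": [0, 0, 5], "turn": [0, 0, 0], "fingers": 0.9},
    {"slide": [0, 0, 5], "turn": [0, 0, 0], "fingers": 0.9},
    {"slide": [0, 0, 5], "turn": [0, 0, 0], "fingers": 0.9},
  ],
)

```text
clock: 41.52
position: [0.4057, 0.3342, 0.1521]
ee_rot: [1.0, 0.0, 0.0, -0.0]
force: [-1.0, -0.2, 0.3]
finger_gap: 0.0819
```

```bash
python3 to.py .4053 .3349 .035 0
```

```text
[0.4057 0.3342 0.1521] slide [-0.05 -0.07 11.71] yaw 0.020647995604527104 turn 0.020647995604527104 gap 0.08190086206075722
```

Request:
drive_tool(
  targets=[
    {"slide": [0, 0, 4], "turn": [0, 0, 0], "fingers": 0.9},
    {"slide": [0, 0, 8], "turn": [0, 0, 0], "fingers": 0.9},
    {"slide": [0, 0, 10.5], "turn": [0, 0, 0], "fingers": 0.9},
    {"slide": [0, 0, 11.7], "turn": [0, 0, 0], "fingers": 0.9},
    {"slide": [0, 0, 11.7], "turn": [0, 0, 0], "fingers": 0.5},
  ],
)

```text
clock: 42.15
position: [0.4055, 0.3346, 0.035]
ee_rot: [1.0, 0.0, 0.0, -0.0]
force: [-0.3, 0.2, 0.3]
finger_gap: 0.0749
```

Request:
drive_tool(
  targets=[
    {"slide": [0, 0, 0], "turn": [0, 0, 0], "fingers": 0.2},
    {"slide": [0, 0, 0], "turn": [0, 0, 0], "fingers": 0.05},
    {"slide": [0, 0, 0], "turn": [0, 0, 0], "fingers": 0.05},
    {"slide": [0, 0, 0], "turn": [0, 0, 0], "fingers": 0.05},
    {"slide": [0, 0, 0], "turn": [0, 0, 0], "fingers": 0.05},
  ],
  force=25,
)

```text
clock: 42.78
position: [0.4049, 0.3346, 0.0347]
ee_rot: [1.0, 0.001, 0.0, -0.0]
force: [-0.4, -0.3, 2.1]
finger_gap: 0.0336
```

Request:
drive_tool(
  targets=[
    {"slide": [0, 0, 0], "turn": [0, 0, 0], "fingers": 0.05},
    {"slide": [0, 0, 0], "turn": [0, 0, 0], "fingers": 0.05},
    {"slide": [0, 0, 0], "turn": [0, 0, 0], "fingers": 0.05},
    {"slide": [0, 0, 0], "turn": [0, 0, 0], "fingers": 0.05},
  ],
)

```text
clock: 43.28
position: [0.4049, 0.3346, 0.0347]
ee_rot: [1.0, 0.001, 0.0, -0.0]
force: [-0.6, 0.8, 5.5]
finger_gap: 0.0334
```

Request:
drive_tool(
  targets=[
    {"slide": [0, 0, -1.5], "turn": [0, 0, 0], "fingers": 0.05},
    {"slide": [0, 0, -5], "turn": [0, 0, 0], "fingers": 0.05},
    {"slide": [0, 0, -10], "turn": [0, 0, 0], "fingers": 0.05},
    {"slide": [0, 0, -15], "turn": [0, 0, 0], "fingers": 0.05},
    {"slide": [0, 0, -18], "turn": [0, 0, 0], "fingers": 0.05},
  ],
)

```text
clock: 43.9
position: [0.4052, 0.3346, 0.2174]
ee_rot: [1.0, 0.001, 0.001, -0.001]
force: [0.3, 0.4, -1.4]
finger_gap: 0.0336
```

```bash
python3 to.py .5356 -.094 .061 0
```

```text
[0.4052 0.3346 0.2174] slide [12.94 42.91 15.6 ] yaw 0.07761639481448748 turn 0.07761639481448748 gap 0.03362593782815051
```

Request:
drive_tool(
  targets=[
    {"slide": [1, 3, 0], "turn": [0, 0, 0], "fingers": 0.05},
    {"slide": [2.5, 8, 0], "turn": [0, 0, 0], "fingers": 0.05},
    {"slide": [4, 13, 0], "turn": [0, 0, 0], "fingers": 0.05},
    {"slide": [5.5, 18, 0], "turn": [0, 0, 0], "fingers": 0.05},
    {"slide": [7, 23, 0], "turn": [0, 0, 0], "fingers": 0.05},
  ],
)

```text
clock: 44.52
position: [0.4749, 0.1027, 0.2146]
ee_rot: [1.0, 0.001, -0.0, 0.0]
force: [1.4, 0.6, -2.5]
finger_gap: 0.0339
```

Request:
drive_tool(
  targets=[
    {"slide": [1.5, 5, 0], "turn": [0, 0, 0], "fingers": 0.05},
    {"slide": [3, 10, 0], "turn": [0, 0, 0], "fingers": 0.05},
    {"slide": [4.5, 15, 0], "turn": [0, 0, 0], "fingers": 0.05},
    {"slide": [6, 19, 0], "turn": [0, 0, 0], "fingers": 0.05},
    {"slide": [6, 19.9, 0], "turn": [0, 0, 0], "fingers": 0.05},
  ],
)

```text
clock: 45.15
position: [0.5356, -0.0967, 0.2142]
ee_rot: [1.0, -0.001, -0.0, 0.0]
force: [0.6, 0.6, -1.3]
finger_gap: 0.0339
```

Request:
drive_tool(
  targets=[
    {"slide": [0, 0, 3], "turn": [0, 0, 0], "fingers": 0.05},
    {"slide": [0, 0, 8], "turn": [0, 0, 0], "fingers": 0.05},
    {"slide": [0, 0, 12], "turn": [0, 0, 0], "fingers": 0.05},
    {"slide": [0, 0, 14.5], "turn": [0, 0, 0], "fingers": 0.05},
    {"slide": [0, 0, 14.9], "turn": [0, 0, 0], "fingers": 0.05},
  ],
)

```text
clock: 45.78
position: [0.5335, -0.0933, 0.064]
ee_rot: [1.0, 0.001, -0.002, -0.001]
force: [0.0, -0.1, -1.6]
finger_gap: 0.0333
```

Request:
drive_tool(
  targets=[
    {"slide": [0, 0, 0.2], "turn": [0, 0, 0], "fingers": 0.05},
    {"slide": [0, 0, 0.4], "turn": [0, 0, 0], "fingers": 0.05},
    {"slide": [0, 0, 0.4], "turn": [0, 0, 0], "fingers": 0.05},
  ],
)

```text
clock: 46.15
position: [0.5358, -0.0944, 0.0623]
ee_rot: [1.0, 0.001, 0.001, 0.0]
force: [0.2, 0.3, -2.0]
finger_gap: 0.0335
```

```bash
python3 to.py .5353 -.094 .0607 0
```

```text
[ 0.5358 -0.0944  0.0623] slide [-0.05 -0.04  0.16] yaw 0.07827422910601248 turn 0.07827422910601248 gap 0.03348667673220706
```

Release, lift, and retreat toward the robot, clear of the scene.

Request:
drive_tool(
  targets=[
    {"slide": [0, 0, 0.1], "turn": [0, 0, 0], "fingers": 0.05},
    {"slide": [0, 0, 0.15], "turn": [0, 0, 0], "fingers": 0.05},
    {"slide": [0, 0, 0.15], "turn": [0, 0, 0], "fingers": 0.05},
    {"slide": [0, 0, 0.15], "turn": [0, 0, 0], "fingers": 0.7},
    {"slide": [0, 0, 0.15], "turn": [0, 0, 0], "fingers": 0.7},
  ],
)

```text
clock: 46.78
position: [0.5354, -0.0944, 0.0598]
ee_rot: [1.0, 0.001, 0.0, 0.0]
force: [0.4, -0.3, -0.4]
finger_gap: 0.0507
```

Request:
drive_tool(
  targets=[
    {"slide": [0, 0, 0], "turn": [0, 0, 0], "fingers": 0.7},
    {"slide": [0, 0, -3], "turn": [0, 0, 0], "fingers": 0.7},
    {"slide": [0, 0, -8], "turn": [0, 0, 0], "fingers": 0.7},
    {"slide": [0, 0, -14], "turn": [0, 0, 0], "fingers": 0.7},
    {"slide": [0, 0, -18], "turn": [0, 0, 0], "fingers": 0.7},
  ],
)

```text
clock: 47.4
position: [0.536, -0.0945, 0.2428]
ee_rot: [1.0, 0.001, 0.002, 0.0]
force: [0.4, -0.0, -0.8]
finger_gap: 0.0639
```

Request:
drive_tool(
  targets=[
    {"slide": [-4, 0, 0], "turn": [0, 0, 0], "fingers": 0.7},
    {"slide": [-10, 0, 0], "turn": [0, 0, 0], "fingers": 0.7},
    {"slide": [-16, 0, 0], "turn": [0, 0, 0], "fingers": 0.7},
    {"slide": [-20, 0, 0], "turn": [0, 0, 0], "fingers": 0.7},
    {"slide": [-20, 0, 0], "turn": [0, 0, 0], "fingers": 0.7},
  ],
)

```text
clock: 48.02
position: [0.333, -0.0944, 0.2401]
ee_rot: [1.0, 0.0, 0.0, 0.0]
force: [0.3, 0.2, 0.7]
finger_gap: 0.0634
```

Request:
drive_tool(
  targets=[
    {"slide": [0, 0, 0], "turn": [0, 0, 0], "fingers": 0.7},
    {"slide": [0, 0, 0], "turn": [0, 0, 0], "fingers": 0.7},
    {"slide": [0, 0, 0], "turn": [0, 0, 0], "fingers": 0.7},
    {"slide": [0, 0, 0], "turn": [0, 0, 0], "fingers": 0.7},
  ],
)

```text
clock: 48.52
position: [0.3358, -0.0946, 0.2397]
ee_rot: [1.0, 0.001, -0.0, -0.0]
force: [-0.1, 0.5, 0.5]
finger_gap: 0.0641
```

```bash
python3 - <<'E'
from m import *
s=read_state(); print(s['position'],s['force'],s['clock'])
t=cap('top'); c=cap('scene'); o=cv2.imread('pics/top0.png'); so=cv2.imread('pics/scene0.png')
H,S,V=masks(t['bgr']); u8=lambda x:(x*255).astype(np.uint8)
def rep(n,img,T):
    H,S,V=masks(img)
    q=big(u8((S<45)&(V>110)),200,220,250,265); print(n,'can',plane(T,[cen(q)],.12)[0])
    q=big(u8((H>40)&(H<130)&(S>15)&(V>30)),300,225,335,260); print('sock',plane(T,[cen(q)],.115)[0])
    q=big(u8((S<45)&(V>130)),205,170,236,200); print('tin',plane(T,[cen(q)],.075)[0])
    q=big(u8((S<60)&(V<85)|((S<50)&(V>60))),250,222,290,270); rr=cv2.minAreaRect(q); print('clip',rr,plane(T,[rr[0]],.08)[0])
rep('start',o,t); rep('now',t['bgr'],t)
q=big(u8((S<40)&(V>120)),365,225,450,310); e=cv2.fitEllipse(cv2.convexHull(q)); print('saucer',plane(t,e[0],.018)[0])
q=big(u8((H>100)&(H<125)&(S>110)),375,235,440,300); rr=cv2.minAreaRect(q); print('inst',rr,plane(t,[rr[0]],.03),cv2.contourArea(q))
a=cv2.resize(c['bgr'][120:300,170:400],None,fx=1.7,fy=2.4,interpolation=cv2.INTER_CUBIC); b=cv2.resize(t['bgr'][120:300,190:450],(395,432),interpolation=cv2.INTER_CUBIC)
cv2.imwrite('pics/f.png',np.hstack([a,b]))
E
```

```text
[ 0.33580592 -0.09464986  0.23972664] [-0.10028852  0.45993796  0.54464997] 48.525
start can [0.54927353 0.11599179 0.12      ]
sock [ 0.53643137 -0.09135288  0.115     ]
tin [0.6731245  0.12662904 0.075     ]
clip ((269.0, 244.5), (35.0, 20.0), 90.0) [0.5350983 0.0167291 0.08     ]
now can [0.5505373  0.11669251 0.12      ]
sock [ 0.53699719 -0.09291215  0.115     ]
tin [0.67315581 0.12670041 0.075     ]
clip ((269.0, 244.5), (35.0, 20.0), 90.0) [0.5350983 0.0167291 0.08     ]
saucer [ 0.47373423 -0.31300421  0.018     ]
inst ((422.94378662109375, 268.41009521484375), (9.069334030151367, 13.566524505615234), 12.994616508483887) [[ 0.46478261 -0.35245747  0.03      ]] 72.0
```

View pics/f.png

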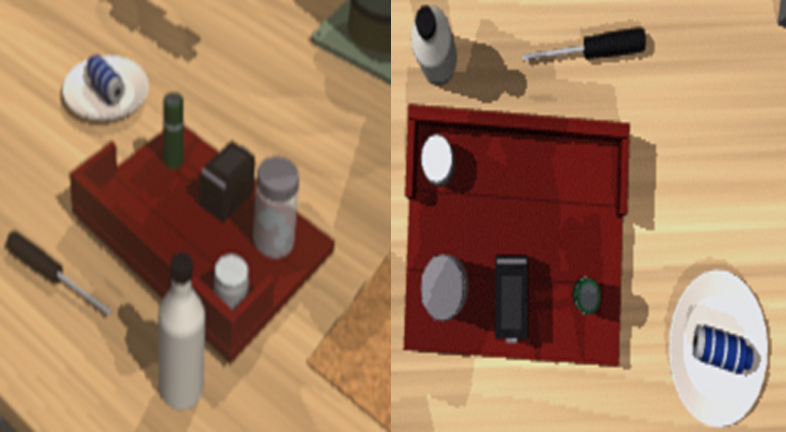

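Fifteen pictures viewed. All three items are back at their starting positions, the installer lies near the saucer's centre (crop (725,350) against (719,349)), and the bystanders are unmoved. Handing in.

```bash
python3 -c "
from workcell import ctrl; print(ctrl.finish_job())"
```

```text
the job is handed in; nothing more can be done
None
```

The job is done and handed in at about 48.5 s. The hand-in reports no verdict, so what follows rests on my own checks.

**What I did:** I moved the socket, canister and clip box upright onto the mat, then laid the installer on its foot in the saucer. After that I put the clip box, canister and socket back on the shelf at the gripper positions where I had first picked them up.

**Last checks (top camera, start against end):**

| Item | Result |
|---|---|
| Canister | moved about 1.5 mm |
| Socket | moved about 1.7 mm |
| Clip box | no measurable shift, same direction |
| Tin | moved about 0.1 mm |
| Saucer | within 1 mm of its start |
| Installer | about 1 cm or less from the saucer's centre, judged by eye from the picture |
| Screwdriver and flask | no visible change in the final picture, not measured |

**Checks that failed or disagreed:**
- **Installer position:** the colour measurement in the saucer caught only one blue band, so I ignored its result and judged the position from the picture.
- **Camera agreement:** the two cameras differed by 3 to 6 mm on the items and the saucer, so I mostly used values between the two.
- **Mat outline:** the colour mask came out too large, so I took the mat's centre from its edges in the picture.
- **Refused move:** one early move was refused for a missing "turn" key; nothing moved.

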